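# Seat a photo frame in a pad-printing nest

## Task

Load the printing nest: pick up the green photo frame that lies by itself on the bench, lay it gently face up on the nest's work plate, and slide it home with a light push against the side stop and both rear stops, so that all three sprung tips are pushed in and no edge of the frame hangs over the plate. Do not force it against the stops, let go of it at the end, and leave the dish, bottle, jar and brush where they are.

Things in the scene. Friction and masses are not known exactly. Their poses are not given: they have to be found in the camera images.
- frame: green resin photo frame lying by itself flat on the bench: 110 mm (its x) by 140 mm (its y), 16 mm thick, 0.2 to 0.35 kg, with a window 60 by 90 mm right through it, so four rails 25 mm wide. Origin: centre of its underside; z up out of its face. Either long side may go to the rear stops. Its x axis starts at most 0.5 rad from world x.
- nest: printing nest fixed on the bench: steel base 210 mm (x) by 220 mm (y), an X-Y stage with a short black knob low on its -x and -y sides, an aluminium work plate with a thin grey vinyl facing on top. Origin: centre of its underside; z up. Its x axis (at most 0.25 rad from world x) points to the rear stops, y to the side stop. It stands left or right; the frame lies on the other side.
- plate (a point): centre of the work plate's top face, 60 mm above the bench, axes as the nest's. The plate is 140 mm (x) by 170 mm (y) by 10 mm; its -x and -y sides are open. Vinyl, nylon and resin slide on each other with a friction of about 0.5 to 0.7.
- rear_stop: slotted arms at the plate's +x edge (origin and axes: the nest's). A cross bar 126 mm long, its top 18.5 mm above the plate, is locked on them at a setting that differs each time and is not measured. Two black nylon noses (10 mm diameter, 8 mm above the plate, at y = +45 and -45 mm) point from it to -x, their solid faces level at x = 48 to 62 mm. Only finger-tight: stands 15 N.
- side_stop: slotted arm at the middle of the plate's +y edge (origin and axes: the nest's). On it a block 26 mm wide, its top 18.5 mm above the plate, is locked at a setting that differs each time and is not measured; one such nose (8 mm above the plate, at x = 0) points from it to -y, its solid face at y = 63 to 77 mm. Only finger-tight: stands 15 N.
- rear_left_tip (a joint): white sprung tip, 6 mm diameter, in the rear nose at y = +45 mm: 0 m when free, 3 mm proud of the nose; 0.003 m when pushed in flush (to +x). The spring gives only 0.2 to 0.35 N, too little to feel; behind it the nose is solid and does not give.
- rear_right_tip (a joint): the same sprung tip in the rear nose at y = -45 mm: 0 free, 0.003 m flush
- side_tip (a joint): the same sprung tip in the side nose: 0 free, 0.003 m pushed in flush (to +y)
- dish: white paint dish, 90 mm wide, 30 mm high, on a tile at the far side of the bench; origin at the centre of its underside; to be left alone
- bottle: green paint bottle with a white cap, 52 mm diameter, 150 mm high, at the far side; origin at the centre of its underside; to be left alone
- jar: empty glass jar, 72 mm wide, 85 mm high, at the far side; origin at the centre of its underside; to be left alone
- brush: fine paint brush, 180 mm long, 8 mm thick, lying on the bench between the nest and the frame, its tip away from the robot; origin under its middle; to be left alone
There are look-alikes about, which are no part of the job. Of the things shaped like the frame, the green one is meant.

How it is judged:
At the end, for the whole second after the job is handed in: the frame lies released, at rest and flat, face up on the work plate, its centre within 14 mm of the plate's centre along both plate axes so that no edge overhangs, and all three sprung tips are held pushed in by more than 1.2 mm of their 3 mm (value of joint each of rear_left_tip, rear_right_tip, side_tip above 0.0012 m and x of frame in the frame of plate between -0.014 and 0.014 m and y of frame in the frame of plate between -0.014 and 0.014 m and z of frame in the frame of plate between -0.003 and 0.003 m and angle between frame's own z axis and vertical below 0.04 rad and linear speed of frame below 0.01 m/s); the robot touches nothing.
It fails at once if the frame is dropped or slammed on the nest (reaches the plate faster than 0.25 m/s, or presses with more than 60 N) (contact force between frame and nest above 60 N or (z of frame in the frame of plate between -0.005 and 0.015 m and horizontal distance between frame and plate below 0.08 m and linear speed of frame above 0.25 m/s)).
It fails at once if the frame is forced against a stop with more than 15 N (contact force between frame and rear_stop above 15 N or contact force between frame and side_stop above 15 N).
It fails at once if the dish, bottle, jar or brush is moved (distance of any of dish, bottle, jar, brush from where it was at the start of the episode above 0.015 m).
It also fails if it takes over 64 s, if anything falls off the work surface, if the arm or the gripper's body presses on something with over 40 N, if the wrist force passes 120 N, or if a joint passes its speed limit or range.

## Robot

A 6-joint arm with a two-finger parallel gripper is mounted at the origin on the work surface. World frame = base frame: x ahead of the robot, y to its left, z up, the work surface at z = 0. Lengths are in m, angles in rad, forces in N, time in s.
With the tool pointing down it reaches from about 0.35 to 0.975 m from the base axis. Payload 4.9 kg.
Tool frame: the origin (TCP) lies at the very end of the fingers, on their centre line; the grasp point (between the pads) lies 19 mm behind it; z points along the fingers, y is the direction in which the jaws open and shut (so a half turn about z gives the same grasp; the last joint's range is limited). The gripper opens to 85 mm and grips with 20 to 120 N. Pads are 22 mm wide; open, the fingers measure 114 mm over their backs; the gripper's body (76 mm by 85 mm) begins 54 mm behind the grasp point. The pads swing forward as they close: fully open they stand 13 mm farther back than shut.
Start: joints at [1.03, 0.053, 1.613, -0, 1.476, -0.119], TCP at [0.256, 0.57, 0.231] pointing down, gripper open.
Joint ranges: [-3.01, 3.01], [-1.01, 2.22], [0.06, 2.58], [-1.02, 4.17], [0.09, 2.62], [-3.14, 3.14]. Speed limits (rad/s): [2.57, 2.57, 3.14, 3.14, 3.14, 3.14].

## Interface

Orientations are given as a unit quaternion [w, x, y, z].
In Python, from plant import state, eyes, job_done gives the robot as it stands.
- The arm moves only by the tool apply_moves, never from a script. Its argument "commands" is a list of rows, each an object with "linear": the shift along the tool's x, y, z in m, a list of three; "delta_rot": the turn, a rotation vector about the tool's x, y, z in degrees, a list of three; "fingers": the closure in counts, from 0 (fully open) to 255 (shut). In form: [{"linear": [x, y, z], "delta_rot": [wx, wy, wz], "fingers": fingers}, ...]. A call has exactly 8 rows; each row is the pose to reach, as a shift and turn from the pose commanded when the call began, along the tool's axes at that moment; what a row does not reach only later rows make up. A row lasts 1/10 s, in which the tool goes at most 50 mm and 8.59 degrees, less where a joint would pass 70% of its speed; a pose out of reach is approached as far as the arm can. A call with a gripper value outside its range is refused whole. The fingers move at their own pace and stop on an object; the grip force is fixed at half the most. Time passes only in rows, so rows that repeat a pose let the fingers close, or fill a call up. It gives the time, the measured TCP pose, the force and the opening at its end, in the units of the state.
- state(): the state, without advancing time (a new reading comes with each control period).
- eyes.grab_frame(name): name is "scene" or "top"; returns the picture (400x640x3 uint8, red, green, blue); there is no depth.
- eyes.camera_params(name): a dict with "fx", "fy", "cx", "cy" (pixels), "k1" (the pictures are not rectified: a ray, as slopes to the right and down, at radius r is drawn at 1 + k1 r^2 times it, then the intrinsics apply), "position" and "rotation" of the camera in the world. Camera axes: x right, y down, z forward; pixel columns grow to the right and rows downward; lengths in m; the calibration is good to about 2 mm. A picture is of the moment at which its call begins. camera_params takes no time and is no camera call.
- job_done(): hands the job in, once; it reports no verdict.
The state is a dict: "time": time; "joint_pos": joint angles; "joint_vel": joint speeds; "joint_efforts": joint torques, N m; "tool_pos": TCP position; "tool_rot": TCP orientation; "contact_force": force on the tool from outside, world axes, zero at the start; "ft_torque": the same for the moment, N m; "gripper_width": opening from 0.0 (shut) to 1.0 (fully open).
Only numpy, scipy, OpenCV 4.12 (cv2) and the standard library are available. Lean on these libraries where they do the work, as an engineer would, in place of code of your own. Each camera call takes 0.05 s, during which the arm holds its last target.

## Working session

There is one attempt and no reset: what is moved stays moved. The work goes in short steps, Python scripts to look and compute and a tool call to move; the robot and the scene stay as the last step left them, time stands still between calls to the robot, and variables do not carry over. Pictures are saved under pics/ and viewed, and the job is handed in when it is done.

Besides the shell and the picture viewer there is one more tool, called after ">>>" by a JSON object that holds its "op" and its "data". apply_moves: Moves the arm, as the interface text tells. Its arguments: {"type":"object","properties":{"commands":{"type":"array","items":{"type":"object","properties":{"linear":{"type":"array","items":{"type":"number"}},"delta_rot":{"type":"array","items":{"type":"number"}},"fingers":{"type":"number"}}}}},"required":["commands"]}

```bash
ls; mkdir -p pics
python3 - <<'E'
from plant import state, eyes
import cv2
print(state())
for n in ("scene","top"):
    p=eyes.camera_params(n); print(n,p)
    cv2.imwrite(f"pics/{n}0.png",eyes.grab_frame(n)[:,:,::-1])
E
```

```text
pics
{'time': 0.0, 'joint_pos': array([ 1.02998155e+00,  5.33562375e-02,  1.61433281e+00, -6.38417975e-06,
        1.47601103e+00, -1.18989418e-01]), 'joint_vel': array([ 0.00027636, -0.00278733,  0.00115297, -0.00109398, -0.00039456,
        0.00125212]), 'joint_efforts': array([-2.30029109e-04, -3.93687665e+01, -3.70173991e+01,  2.47909085e-06,
        7.35634938e-03, -8.72301740e-06]), 'tool_pos': array([0.25555336, 0.5696614 , 0.23004024]), 'tool_rot': array([-3.38344717e-04,  2.09352028e-01,  9.77839771e-01, -9.97920037e-04]), 'contact_force': array([0.97226806, 0.30612976, 0.19758603]), 'ft_torque': array([-0.00471824,  0.00049582, -0.00860947]), 'gripper_width': 0.9967862263933301}
scene {'fx': 431.3978637898127, 'fy': 431.3978637898127, 'cx': 314.6232992177072, 'cy': 200.9101516245162, 'k1': 0.03359808492814486, 'position': array([1.21578564, 0.44163596, 0.59599696]), 'rotation': array([-0.23732084,  0.46512721,  0.7501921 , -0.40564431])}
top {'fx': 442.19326877908395, 'fy': 442.19326877908395, 'cx': 312.8253953763426, 'cy': 203.55086623577964, 'k1': -0.11803674172897392, 'position': array([0.33503985, 0.06179996, 0.9932383 ]), 'rotation': array([-0.0599896 ,  0.71441097, -0.6934968 ,  0.07127696])}
```

View pics/top0.png

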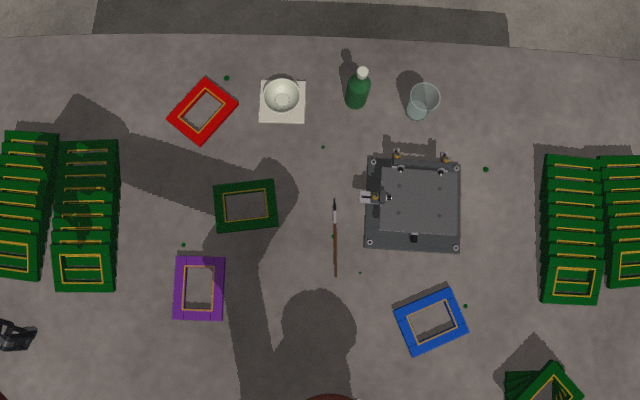

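View pics/scene0.png

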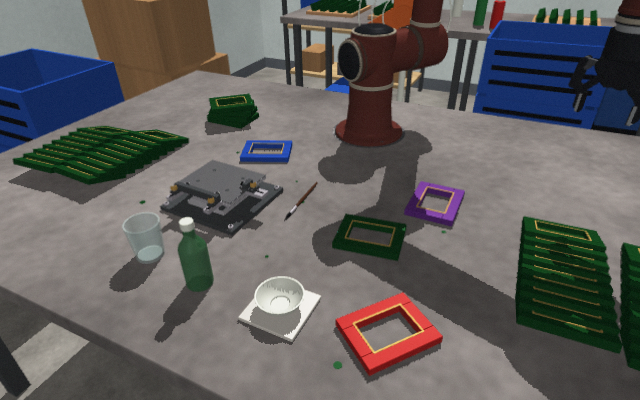

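The top view shows one loose green frame at about (246,206). The other green ones are in the stacks at (60,215), (570,230) and (540,385). The red, blue and purple ones are look-alikes. The nest is at about (412,203), with the rear stops up (+x) and the side stop to the left (+y). Next I'll measure and enlarge.

```bash
cat > h.py <<'E'
import numpy as np, cv2
from plant import state, eyes
from scipy.spatial.transform import Rotation as R
def cam(n):
    p=eyes.camera_params(n); q=p['rotation']
    return p, R.from_quat([q[1],q[2],q[3],q[0]]).as_matrix()
def KD(p):
    return np.array([[p['fx'],0,p['cx']],[0,p['fy'],p['cy']],[0,0,1.]]), np.array([p['k1'],0,0,0.])
def px2w(n,uv,z):
    p,M=cam(n); K,D=KD(p)
    uv=np.asarray(uv,float).reshape(-1,1,2)
    s=cv2.undistortPoints(uv,K,D).reshape(-1,2)
    d=np.c_[s,np.ones(len(s))]@M.T
    t=(z-p['position'][2])/d[:,2]
    return p['position']+d*t[:,None]
def w2px(n,X):
    p,M=cam(n); K,D=KD(p)
    c=(np.asarray(X,float).reshape(-1,3)-p['position'])@M
    return cv2.projectPoints(c,np.zeros(3),np.zeros(3),K,D)[0].reshape(-1,2)
def crop(img,x0,y0,w,h,s,fn):
    cv2.imwrite(fn,cv2.resize(img[y0:y0+h,x0:x0+w],None,fx=s,fy=s,interpolation=cv2.INTER_CUBIC))
E
python3 - <<'E'
from h import *
t=cv2.imread('pics/top0.png'); s=cv2.imread('pics/scene0.png')
crop(t,205,170,90,70,8,'pics/c_frame.png')
crop(t,350,135,130,130,4.6,'pics/c_nest.png')
crop(s,150,150,145,90,5.5,'pics/c_nest_s.png')
for n,im,roi,z in (('top',t,(205,170,85,70),.016),('scene',s,(325,205,90,60),.016)):
    x,y,w,h=roi; c=im[y:y+h,x:x+w].astype(int)
    m=((c[...,1]>c[...,2]+12)&(c[...,1]>c[...,0]+12)).astype(np.uint8)
    cs,_=cv2.findContours(m,cv2.RETR_EXTERNAL,cv2.CHAIN_APPROX_NONE); k=max(cs,key=cv2.contourArea)
    pts=k.reshape(-1,2)+[x,y]; print(n,cv2.contourArea(k),pts.min(0),pts.max(0))
    W=px2w(n,pts,z)[:,:2]
    print(cv2.minAreaRect((W*1000).astype(np.float32)))
E
```

```text
top 2862.5 [213 178] [278 232]
((510.33251953125, 201.09429931640625), (110.85574340820312, 139.3603515625), 8.65156078338623)
scene 2274.0 [332 214] [405 260]
((520.6660766601562, 204.563232421875), (124.03175354003906, 140.26956176757812), 8.439957618713379)
```

View pics/c_frame.png

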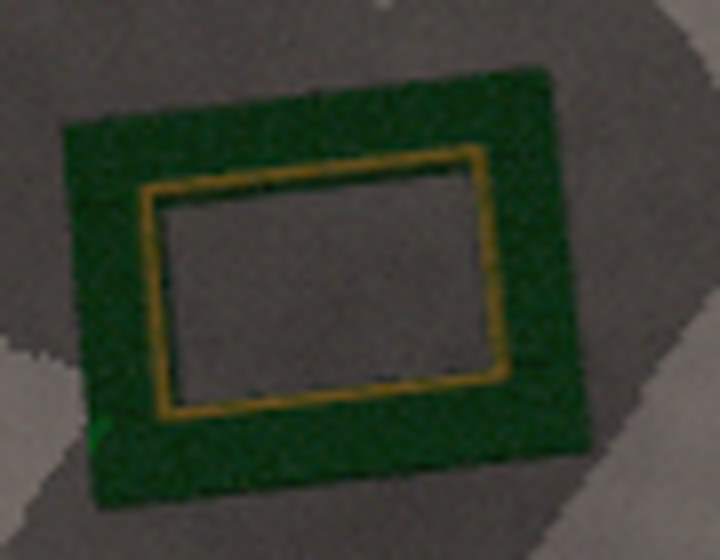

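View pics/c_nest.png

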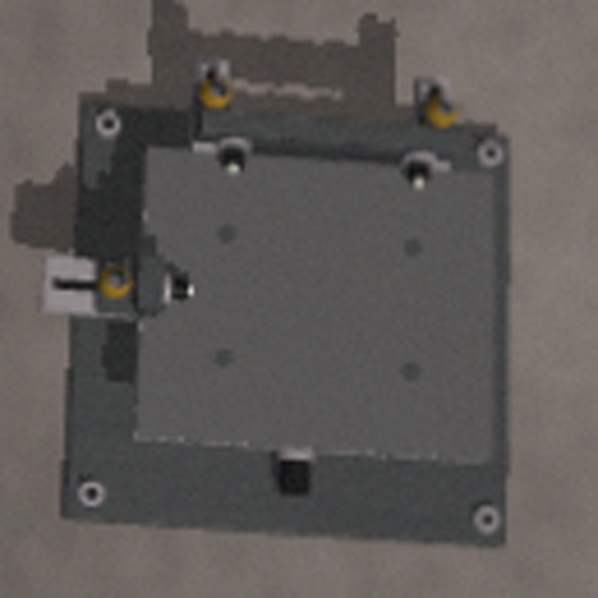

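View pics/c_nest_s.png

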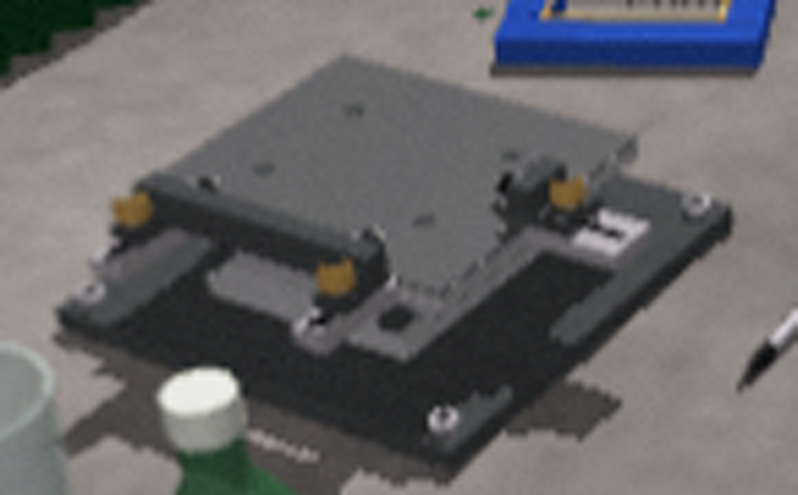

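The crops show the loose, face-up green frame with its gold inner border, confirmed as the one meant. On the nest I can see the plate corners, four dots, the noses with white tips, and the knob on its -x side. Now I'll compute the nest pose.

Run:
```python
from h import *
g=lambda a:(np.array(a,float)+.5)/4.6-.5+[350,135]
np.set_printoptions(precision=4,suppress=True)
C=px2w('top',g([(147,146),(497,170),(492,463),(136,437)]),.06)  # +x+y,+x-y,-x-y,-x+y
print(C); print([np.linalg.norm(C[i]-C[(i+1)%4]) for i in range(4)])
Dt=px2w('top',g([(227,234),(413,247),(411,371),(224,357)]),.06)
print(Dt.mean(0),C.mean(0),[np.linalg.norm(Dt[i]-Dt[(i+1)%4]) for i in range(4)])
for P in (C,Dt):
    y=(P[0]+P[3]-P[1]-P[2]); x=(P[0]+P[1]-P[2]-P[3]); print(np.arctan2(y[1],y[0])-np.pi/2,np.arctan2(x[1],x[0]))
yaw=np.arctan2(*(Dt[0]-Dt[1]+Dt[3]-Dt[2])[[1,0]])-np.pi/2
c=(C.mean(0)+Dt.mean(0))/2
Rz=np.array([[np.cos(yaw),-np.sin(yaw)],[np.sin(yaw),np.cos(yaw)]])
N=px2w('top',g([(232,172),(418,186),(192,291)]),.068)
print('noses in plate',(N-c)[:,:2]@Rz)
# cross-check in scene: crop scale 5.5, off (150,150)
gs=lambda a:(np.array(a,float)+.5)/5.5-.5+[150,150]
S=px2w('scene',gs([(345,55),(637,138),(354,110),(263,169),(426,221),(510,156)]),.06)
print('scene in plate',(S-c)[:,:2]@Rz)
print('dots in plate',(Dt-c)[:,:2]@Rz)
# brush pixels, frame in scene at crop
b=px2w('top',[(335,198),(336,276)],.004);print('brush',b)
```

```text
[[ 0.5987 -0.0993  0.06  ]
 [ 0.5932 -0.2704  0.06  ]
 [ 0.4509 -0.2632  0.06  ]
 [ 0.4586 -0.094   0.06  ]]
[np.float64(0.17112441399598657), np.float64(0.14252136342304497), np.float64(0.16934095736502996), np.float64(0.1401612153276422)]
[ 0.5254 -0.1814  0.06  ] [ 0.5253 -0.1817  0.06  ] [np.float64(0.09010929900201735), np.float64(0.060083618298922885), np.float64(0.08956157539616441), np.float64(0.059286675706684125)]
-0.03884848531658047 -0.04445089650095098
-0.04043049054980696 -0.03743124305259486
noses in plate [[ 0.058   0.0454]
 [ 0.0581 -0.0445]
 [-0.0009  0.0626]]
scene in plate [[-0.0687 -0.0823]
 [-0.0685  0.0862]
 [-0.0296 -0.0436]
 [ 0.0296 -0.0448]
 [ 0.0301  0.0463]
 [-0.0296  0.0451]]
dots in plate [[ 0.0297  0.0453]
 [ 0.0301 -0.0448]
 [-0.03   -0.0447]
 [-0.0296  0.0448]]
brush [[ 0.5358 -0.0017  0.004 ]
 [ 0.3595 -0.0074  0.004 ]]
```

The nest pose holds up: the plate sides come out within 2.5 mm, the dots sit on a 60x90 grid, and the two views agree to about 1.5 mm. The plate centre is (0.5254, -0.1815) with yaw -0.04. The frame is at about (0.511, 0.2015) with yaw 0.15. Plan: grip the middle of its -x rail with the jaws along frame x.

```bash
cat >> h.py <<'E'
def go(p,yaw_y):
    """shift/turn in tool axes to TCP p, tool down, tool y along world angle yaw_y"""
    s=state(); q=s['tool_rot']; M=R.from_quat([q[1],q[2],q[3],q[0]])
    y=np.array([np.cos(yaw_y),np.sin(yaw_y),0]); z=np.array([0,0,-1.]); x=np.cross(y,z)
    T=R.from_matrix(np.c_[x,y,z])
    np.set_printoptions(precision=4,suppress=True)
    print('t',round(s['time'],2),'pos',s['tool_pos'],'F',s['contact_force'],'w',round(s['gripper_width'],3))
    print('lin',M.inv().apply(np.array(p)-s['tool_pos']),'rot',np.degrees((M.inv()*T).as_rotvec()))
E
python3 - <<'E'
from h import *
t=cv2.imread('pics/top0.png')
# gold border check: inner window quad corners in crop (scale 8, off 205,170)
g=(np.array([(147,187),(483,148),(505,377),(165,415)],float)+.5)/8-.5+[205,170]
W=px2w('top',g,.016); print(W.mean(0),[np.linalg.norm(W[i]-W[(i+1)%4]) for i in range(4)])
y=W[0]-W[1]+W[3]-W[2]; print(np.arctan2(y[1],y[0])-np.pi/2)
c=np.array([.5113,.2016]);a=.150
go([c[0]-.0425*np.cos(a),c[1]-.0425*np.sin(a),.10],a)
E
```

```text
[0.51166861 0.20070195 0.016     ] [np.float64(0.09566883635065848), np.float64(0.0659334366770997), np.float64(0.09560350149864376), np.float64(0.0654946588186531)]
0.14687591885433537
t 0.1 pos [0.2556 0.5697 0.2302] F [-0.1728  0.7494 -0.1243] w 1.001
lin [-0.3483 -0.2539  0.1306] rot [-0.1049  0.0405 57.2376]
```

>>> {"op": "apply_moves", "data": {"commands": [{"linear": [-0.035, -0.025, 0.0], "delta_rot": [0, 0, 7], "fingers": 100}, {"linear": [-0.07, -0.051, 0.0], "delta_rot": [0, 0, 14], "fingers": 100}, {"linear": [-0.105, -0.076, 0.01], "delta_rot": [0, 0, 21], "fingers": 100}, {"linear": [-0.14, -0.102, 0.02], "delta_rot": [0, 0, 28], "fingers": 100}, {"linear": [-0.175, -0.127, 0.03], "delta_rot": [0, 0, 35], "fingers": 100}, {"linear": [-0.21, -0.152, 0.04], "delta_rot": [0, 0, 42], "fingers": 100}, {"linear": [-0.245, -0.178, 0.05], "delta_rot": [0, 0, 49], "fingers": 100}, {"linear": [-0.28, -0.204, 0.06], "delta_rot": [0, 0, 56], "fingers": 100}]}}

```text
time: 0.9
tool_pos: [0.4281, 0.2678, 0.1706]
tool_rot: [-0.0, 0.646, 0.764, -0.0]
contact_force: [0.2, 0.0, 0.0]
gripper_width: 0.607
```

Run:
```python
from h import *
a=.148
go([.5115-.0425*np.cos(a),.2012-.0425*np.sin(a),.06],a)
```

```text
t 0.9 pos [0.4281 0.2678 0.1706] F [0.1784 0.0448 0.0159] w 0.607
lin [-0.0787  0.0287  0.1106] rot [-0.0132  0.0015  1.0773]
```

>>> {"op": "apply_moves", "data": {"commands": [{"linear": [-0.025, 0.009, 0.015], "delta_rot": [0, 0, 1], "fingers": 100}, {"linear": [-0.05, 0.018, 0.035], "delta_rot": [0, 0, 1], "fingers": 100}, {"linear": [-0.07, 0.026, 0.06], "delta_rot": [0, 0, 1], "fingers": 100}, {"linear": [-0.0787, 0.0287, 0.085], "delta_rot": [0, 0, 1.08], "fingers": 100}, {"linear": [-0.0787, 0.0287, 0.1], "delta_rot": [0, 0, 1.08], "fingers": 100}, {"linear": [-0.0787, 0.0287, 0.11], "delta_rot": [0, 0, 1.08], "fingers": 100}, {"linear": [-0.0787, 0.0287, 0.11], "delta_rot": [0, 0, 1.08], "fingers": 100}, {"linear": [-0.0787, 0.0287, 0.11], "delta_rot": [0, 0, 1.08], "fingers": 100}]}}

```text
time: 1.7
tool_pos: [0.4698, 0.1976, 0.062]
tool_rot: [0.0, 0.651, 0.759, 0.0]
contact_force: [-0.3, 0.1, 1.3]
gripper_width: 0.607
```

Run:
```python
from h import *
a=.148
go([.5115-.0425*np.cos(a),.2012-.0425*np.sin(a),.003],a)
cv2.imwrite('pics/s1.png',eyes.grab_frame('scene')[:,:,::-1]); t=eyes.grab_frame('top')[:,:,::-1]
s=cv2.imread('pics/s1.png'); a=cv2.resize(s[150:290,300:440],(560,560)); b=cv2.resize(t[150:290,180:320],(560,560))
cv2.imwrite('pics/s1c.png',cv2.resize(np.hstack([a,b]),(800,400)))
```

```text
t 1.7 pos [0.4698 0.1976 0.062 ] F [-0.3389  0.1257  1.2885] w 0.607
lin [-0.0026 -0.0008  0.059 ] rot [ 0.0567 -0.0093  0.3372]
```

View pics/s1c.png

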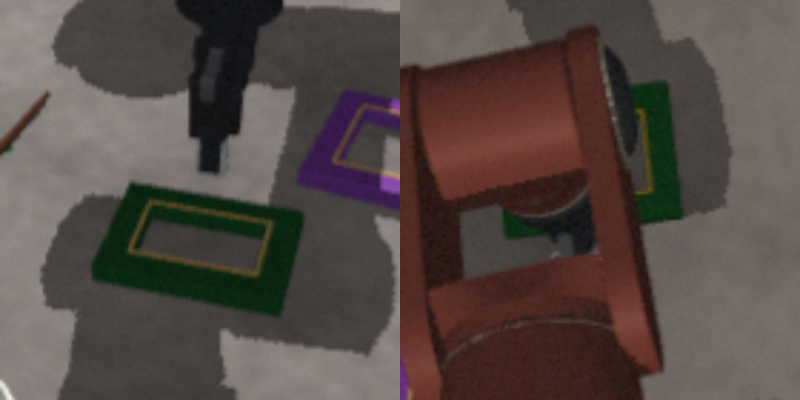

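The fingers straddle the middle of the near rail in the scene view (tips at about (212,160) in the left crop). Lowering.

>>> {"op": "apply_moves", "data": {"commands": [{"linear": [-0.001, 0, 0.008], "delta_rot": [0, 0, 0], "fingers": 100}, {"linear": [-0.001, 0, 0.017], "delta_rot": [0, 0, 0], "fingers": 100}, {"linear": [-0.001, 0, 0.027], "delta_rot": [0, 0, 0], "fingers": 100}, {"linear": [-0.001, 0, 0.037], "delta_rot": [0, 0, 0], "fingers": 100}, {"linear": [-0.001, 0, 0.045], "delta_rot": [0, 0, 0], "fingers": 100}, {"linear": [-0.001, 0, 0.052], "delta_rot": [0, 0, 0], "fingers": 100}, {"linear": [-0.001, 0, 0.055], "delta_rot": [0, 0, 0], "fingers": 100}, {"linear": [-0.001, 0, 0.055], "delta_rot": [0, 0, 0], "fingers": 100}]}}

```text
time: 2.6
tool_pos: [0.4693, 0.1957, 0.0057]
tool_rot: [-0.0, 0.651, 0.759, -0.0]
contact_force: [0.7, -0.9, -0.2]
gripper_width: 0.607
```

Run:
```python
from h import *
a=.148
go([.5115-.0425*np.cos(a),.2012-.0425*np.sin(a),.003],a)
s=eyes.grab_frame('scene')[:,:,::-1]
crop(s,320,180,110,90,7,'pics/s2.png')
go([.5115-.0425*np.cos(a),.2012-.0425*np.sin(a),.003],a)
```

```text
t 2.6 pos [0.4693 0.1957 0.0057] F [ 0.6543 -0.9393 -0.2434] w 0.607
lin [-0.0008  0.      0.0027] rot [-0.0637  0.0068  0.2689]
t 2.65 pos [0.4697 0.1958 0.0062] F [ 0.6589 -0.4563 -0.6181] w 0.603
lin [-0.0008 -0.0004  0.0032] rot [-0.0083  0.0021  0.2703]
```

View pics/s2.png

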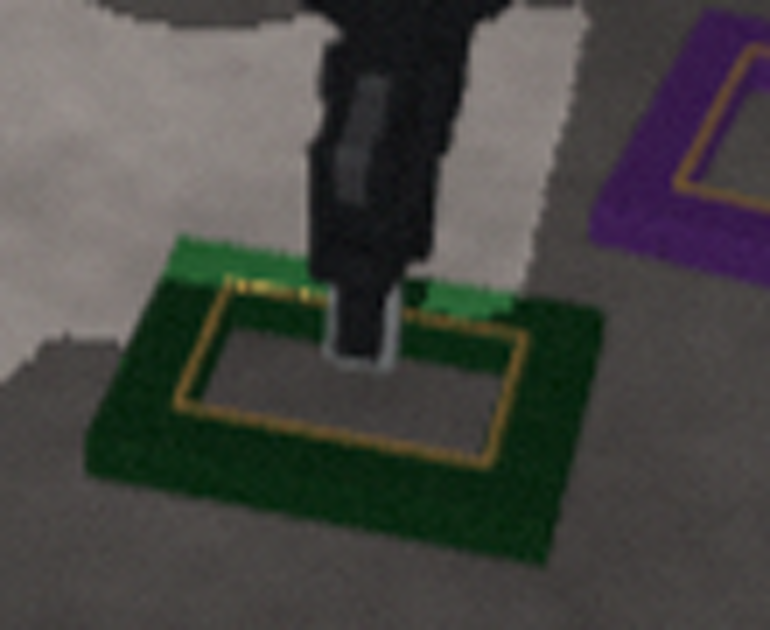

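The inner finger sits in the window at mid-rail. Lowering 3 mm more and closing.

>>> {"op": "apply_moves", "data": {"commands": [{"linear": [-0.0005, 0, 0.002], "delta_rot": [0, 0, 0.27], "fingers": 100}, {"linear": [-0.0005, 0, 0.003], "delta_rot": [0, 0, 0.27], "fingers": 130}, {"linear": [-0.0005, 0, 0.003], "delta_rot": [0, 0, 0.27], "fingers": 160}, {"linear": [-0.0005, 0, 0.003], "delta_rot": [0, 0, 0.27], "fingers": 180}, {"linear": [-0.0005, 0, 0.003], "delta_rot": [0, 0, 0.27], "fingers": 220}, {"linear": [-0.0005, 0, 0.003], "delta_rot": [0, 0, 0.27], "fingers": 255}, {"linear": [-0.0005, 0, 0.003], "delta_rot": [0, 0, 0.27], "fingers": 255}, {"linear": [-0.0005, 0, 0.003], "delta_rot": [0, 0, 0.27], "fingers": 255}]}}

```text
time: 3.45
tool_pos: [0.4702, 0.1954, 0.0038]
tool_rot: [0.0, 0.653, 0.757, 0.0]
contact_force: [-0.3, -0.6, 5.2]
gripper_width: 0.275
```

>>> {"op": "apply_moves", "data": {"commands": [{"linear": [0, 0, -0.005], "delta_rot": [0, 0, 0], "fingers": 255}, {"linear": [0, 0, -0.015], "delta_rot": [0, 0, 0], "fingers": 255}, {"linear": [0, 0, -0.03], "delta_rot": [0, 0, 0], "fingers": 255}, {"linear": [0, 0, -0.05], "delta_rot": [0, 0, 0], "fingers": 255}, {"linear": [0, 0, -0.075], "delta_rot": [0, 0, 0], "fingers": 255}, {"linear": [0, 0, -0.1], "delta_rot": [0, 0, 0], "fingers": 255}, {"linear": [0, 0, -0.115], "delta_rot": [0, 0, 0], "fingers": 255}, {"linear": [0, 0, -0.12], "delta_rot": [0, 0, 0], "fingers": 255}]}}

```text
time: 4.25
tool_pos: [0.471, 0.1957, 0.1261]
tool_rot: [0.001, 0.653, 0.757, 0.002]
contact_force: [-0.5, 0.3, -2.0]
gripper_width: 0.273
```

Run:
```python
from h import *
s=eyes.grab_frame('scene')[:,:,::-1]; cv2.imwrite('pics/s3f.png',s)
crop(s,290,90,180,150,4.4,'pics/s3.png')
# target: frame centre in plate 6 mm short of contact
yaw=-.04; c=np.array([.5254,-.1815]); M=np.array([[np.cos(yaw),-np.sin(yaw)],[np.sin(yaw),np.cos(yaw)]])
# frame centre rel. TCP: along tool y from grip; (42.5 along frame x)
f=np.array([-.003,-.010]); print('frame target',c+M@f)
t=c+M@(f+[-.0425,0]); go([*t,.125],yaw); go([*t,.072],yaw)
```

```text
frame target [ 0.52200251 -0.19137203]
t 4.3 pos [0.4707 0.1956 0.1255] F [ 1.02    0.5708 -2.6556] w 0.272
lin [-0.3824 -0.0482  0.0002] rot [ 0.1919 -0.038  10.7793]
t 4.3 pos [0.4707 0.1956 0.1255] F [ 1.02    0.5708 -2.6556] w 0.272
lin [-0.3824 -0.0483  0.0532] rot [ 0.1919 -0.038  10.7793]
```

View pics/s3.png

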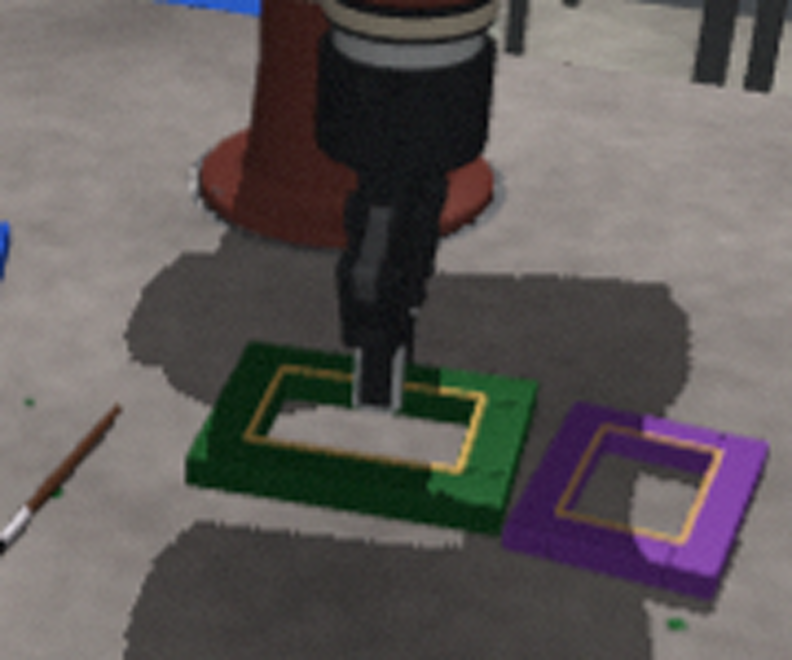

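The frame is lifted, held level and face up, with no slip visible. Carrying it across at 125 mm.

>>> {"op": "apply_moves", "data": {"commands": [{"linear": [-0.008, -0.001, 0], "delta_rot": [0, 0, 0.3], "fingers": 255}, {"linear": [-0.024, -0.003, 0], "delta_rot": [0, 0, 0.8], "fingers": 255}, {"linear": [-0.05, -0.006, 0], "delta_rot": [0, 0, 1.5], "fingers": 255}, {"linear": [-0.08, -0.01, 0], "delta_rot": [0, 0, 2.3], "fingers": 255}, {"linear": [-0.11, -0.014, 0], "delta_rot": [0, 0, 3.1], "fingers": 255}, {"linear": [-0.14, -0.018, 0], "delta_rot": [0, 0, 4], "fingers": 255}, {"linear": [-0.17, -0.022, 0], "delta_rot": [0, 0, 4.8], "fingers": 255}, {"linear": [-0.2, -0.026, 0], "delta_rot": [0, 0, 5.6], "fingers": 255}]}}

```text
time: 5.1
tool_pos: [0.4719, -0.0078, 0.1213]
tool_rot: [-0.001, 0.689, 0.724, -0.001]
contact_force: [-0.2, -0.6, -2.2]
gripper_width: 0.274
```

```bash
cat >> h.py <<'E'
YAW=-.04; PC=np.array([.5254,-.1815]); PM=np.array([[np.cos(YAW),-np.sin(YAW)],[np.sin(YAW),np.cos(YAW)]])
def gop(x,y,z): # TCP target in plate axes
    t=PC+PM@np.array([x,y]); go([*t,z],YAW)
    s=state(); print('tcp in plate',(s['tool_pos'][:2]-PC)@PM)
E
python3 -c "
from h import *
gop(-.0455,-.010,.125)"
```

```text
t 5.1 pos [ 0.4719 -0.0078  0.1213] F [-0.1606 -0.6295 -2.1946] w 0.274
lin [-0.182  -0.0014 -0.0038] rot [-0.2041 -0.0195  5.119 ]
tcp in plate [-0.0604  0.1714]
```

>>> {"op": "apply_moves", "data": {"commands": [{"linear": [-0.03, 0, -0.004], "delta_rot": [0, 0, 1], "fingers": 255}, {"linear": [-0.06, -0.001, -0.004], "delta_rot": [0, 0, 2], "fingers": 255}, {"linear": [-0.09, -0.001, -0.004], "delta_rot": [0, 0, 3], "fingers": 255}, {"linear": [-0.12, -0.001, -0.004], "delta_rot": [0, 0, 4], "fingers": 255}, {"linear": [-0.148, -0.001, -0.004], "delta_rot": [0, 0, 4.7], "fingers": 255}, {"linear": [-0.168, -0.001, -0.004], "delta_rot": [0, 0, 5], "fingers": 255}, {"linear": [-0.178, -0.001, -0.004], "delta_rot": [0, 0, 5.1], "fingers": 255}, {"linear": [-0.182, -0.001, -0.004], "delta_rot": [0, 0, 5.1], "fingers": 255}]}}

```text
time: 5.9
tool_pos: [0.4807, -0.1886, 0.1259]
tool_rot: [-0.001, 0.721, 0.693, -0.0]
contact_force: [-0.5, 0.9, -2.9]
gripper_width: 0.275
```

Run:
```python
from h import *
s=eyes.grab_frame('scene')[:,:,::-1];t=eyes.grab_frame('top')[:,:,::-1]
cv2.imwrite('pics/s4f.png',s);cv2.imwrite('pics/t4f.png',t)
crop(s,130,80,200,150,4,'pics/s4.png'); crop(t,340,120,150,140,4,'pics/t4.png')
gop(-.0455,-.010,.078)
```

```text
t 6.0 pos [ 0.4811 -0.1879  0.1264] F [-0.1811 -0.1812 -2.1759] w 0.271
lin [-0.0019 -0.0015  0.0484] rot [-0.0851 -0.0556  0.0558]
tcp in plate [-0.044  -0.0081]
```

View pics/s4.png

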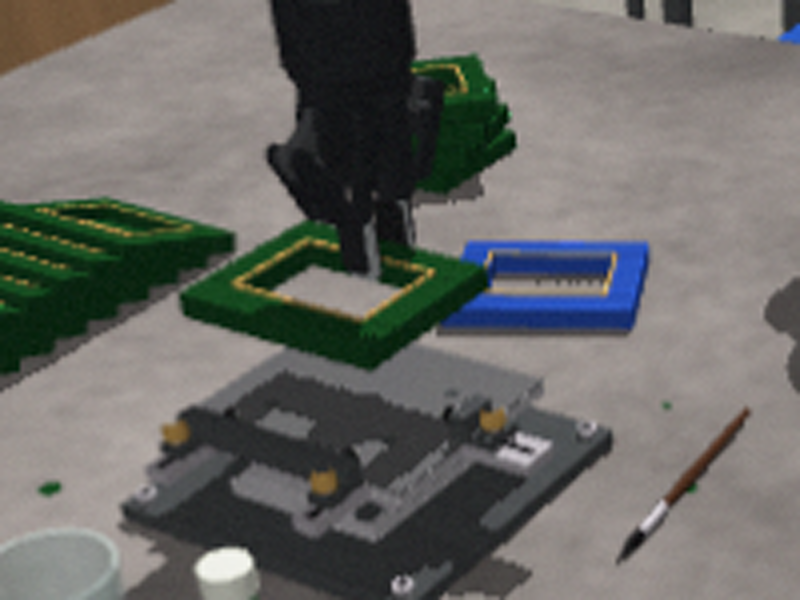

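View pics/t4.png

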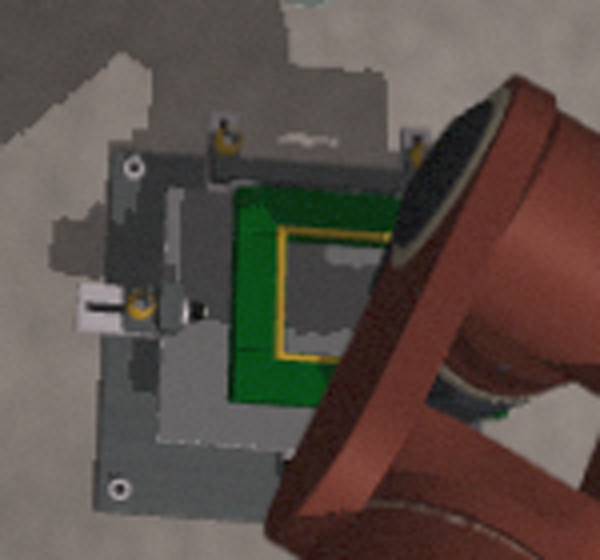

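Both views show the frame held level over the plate. Now I'll check its held pose from the corners.

Run:
```python
from h import *
np.set_printoptions(precision=4,suppress=True)
gs=lambda a,o:(np.array(a,float)+.5)/4-.5+o
for z in (.134,.1386,.143):
    S=px2w('scene',gs([(487,270),(369,341),(183,293),(312,224)],[130,80]),z)
    print(z,'scene',((S[:,:2]-PC)@PM).ravel(),[round(float(np.linalg.norm(S[i]-S[(i+1)%4])),4) for i in range(4)])
T=px2w('top',gs([(236,187),(230,402)],[340,120]),.1386)
print('top +x+y, -x+y',(T[:,:2]-PC)@PM, np.linalg.norm(T[0]-T[1]))
print((np.array(state()['tool_pos'][:2])-PC)@PM)
```

```text
0.134 scene [-0.0582  0.0607  0.0418  0.0539  0.0467 -0.0795 -0.0596 -0.0748] [0.1003, 0.1335, 0.1064, 0.1354]
0.1386 scene [-0.051   0.0665  0.048   0.0598  0.0529 -0.0723 -0.0524 -0.0675] [0.0993, 0.1322, 0.1053, 0.1341]
0.143 scene [-0.0441  0.0722  0.054   0.0655  0.0588 -0.0653 -0.0455 -0.0606] [0.0983, 0.1309, 0.1043, 0.1328]
top +x+y, -x+y [[ 0.0498  0.063 ]
 [-0.0599  0.0627]] 0.10974852225094994
[-0.044  -0.0081]
```

>>> {"op": "apply_moves", "data": {"commands": [{"linear": [-0.002, -0.002, 0.005], "delta_rot": [0, 0, 0], "fingers": 255}, {"linear": [-0.002, -0.005, 0.013], "delta_rot": [0, 0, 0], "fingers": 255}, {"linear": [-0.002, -0.005, 0.023], "delta_rot": [0, 0, 0], "fingers": 255}, {"linear": [-0.002, -0.005, 0.033], "delta_rot": [0, 0, 0], "fingers": 255}, {"linear": [-0.002, -0.005, 0.043], "delta_rot": [0, 0, 0], "fingers": 255}, {"linear": [-0.002, -0.005, 0.05], "delta_rot": [0, 0, 0], "fingers": 255}, {"linear": [-0.002, -0.005, 0.054], "delta_rot": [0, 0, 0], "fingers": 255}, {"linear": [-0.002, -0.005, 0.056], "delta_rot": [0, 0, 0], "fingers": 255}]}}

```text
time: 6.8
tool_pos: [0.4765, -0.1898, 0.0707]
tool_rot: [-0.0, 0.721, 0.693, -0.0]
contact_force: [0.2, 0.3, -2.0]
gripper_width: 0.272
```

Run:
```python
from h import *
s=eyes.grab_frame('scene')[:,:,::-1];t=eyes.grab_frame('top')[:,:,::-1]
cv2.imwrite('pics/s5f.png',s);cv2.imwrite('pics/t5f.png',t)
crop(s,140,130,160,110,5,'pics/s5.png'); crop(t,340,120,150,140,4,'pics/t5.png')
gop(-.049,-.010,.0638)
```

```text
t 6.9 pos [ 0.4766 -0.19    0.0712] F [ 0.0176 -0.146  -2.7472] w 0.274
lin [ 0.0004 -0.0006  0.0074] rot [-0.0089 -0.0042  0.0735]
tcp in plate [-0.0484 -0.0104]
```

View pics/s5.png

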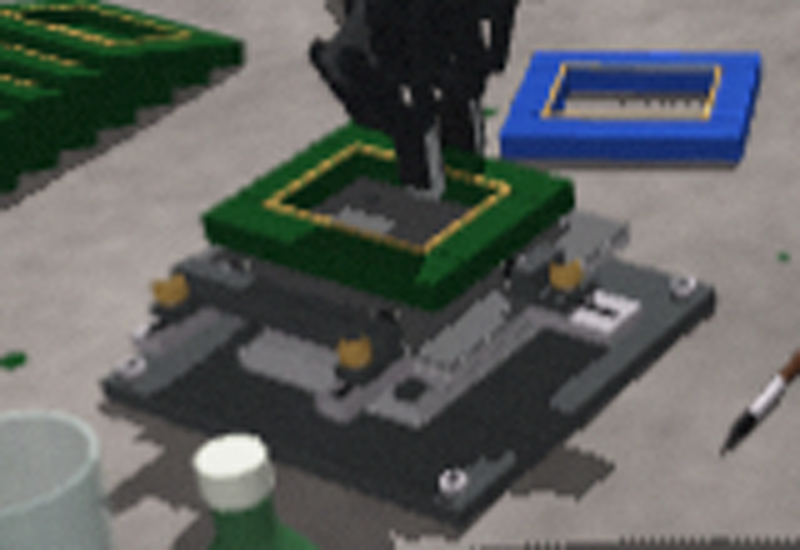

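View pics/t5.png

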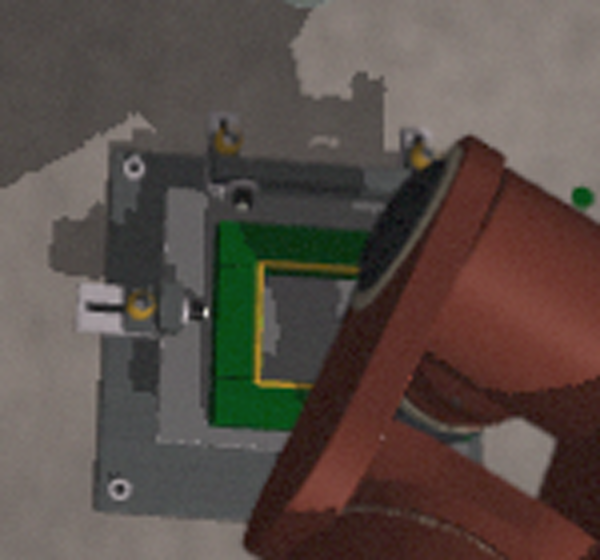

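Run:
```python
from h import *
np.set_printoptions(precision=4,suppress=True)
T=px2w('top',(np.array([(218,222),(211,427)],float)+.5)/4-.5+[340,120],.0834)
print('top',(T[:,:2]-PC)@PM)
fc=np.array([-.0484+.0425,-.0104])
for z in (.0674,.0834):
  P=[[*(PC+PM@(fc+[.055*a,.07*b])),z] for a,b in((1,1),(1,-1),(-1,1),(-1,-1))]
  print(z,((w2px('scene',P)-[140,130]+.5)*5-.5).ravel().astype(int), ((w2px('top',P)-[340,120]+.5)*4-.5).ravel().astype(int))
```

```text
top [[ 0.0458  0.0611]
 [-0.0648  0.0611]]
0.0674 [431 314 202 241 574 206 354 144] [215 223 466 242 208 423 465 441]
0.0834 [426 284 195 212 571 178 349 117] [220 216 476 235 214 419 475 437]
```

The pictures fit the prediction to within about 3 mm, and the frame is a little short in x, which is the safe side. Lowering by feel.

>>> {"op": "apply_moves", "data": {"commands": [{"linear": [0, 0, 0.001], "delta_rot": [0, 0, 0], "fingers": 255}, {"linear": [0, 0, 0.002], "delta_rot": [0, 0, 0], "fingers": 255}, {"linear": [0, 0, 0.003], "delta_rot": [0, 0, 0], "fingers": 255}, {"linear": [0, 0, 0.004], "delta_rot": [0, 0, 0], "fingers": 255}, {"linear": [0, 0, 0.005], "delta_rot": [0, 0, 0], "fingers": 255}, {"linear": [0, 0, 0.0055], "delta_rot": [0, 0, 0], "fingers": 255}, {"linear": [0, 0, 0.0055], "delta_rot": [0, 0, 0], "fingers": 255}, {"linear": [0, 0, 0.0055], "delta_rot": [0, 0, 0], "fingers": 255}]}}

```text
time: 7.7
tool_pos: [0.4766, -0.1899, 0.0658]
tool_rot: [-0.0, 0.721, 0.693, -0.0]
contact_force: [-0.8, -0.2, -2.2]
gripper_width: 0.275
```

>>> {"op": "apply_moves", "data": {"commands": [{"linear": [0, 0, 0.0002], "delta_rot": [0, 0, 0], "fingers": 255}, {"linear": [0, 0, 0.0004], "delta_rot": [0, 0, 0], "fingers": 255}, {"linear": [0, 0, 0.0006], "delta_rot": [0, 0, 0], "fingers": 255}, {"linear": [0, 0, 0.0008], "delta_rot": [0, 0, 0], "fingers": 255}, {"linear": [0, 0, 0.001], "delta_rot": [0, 0, 0], "fingers": 255}, {"linear": [0, 0, 0.0012], "delta_rot": [0, 0, 0], "fingers": 255}, {"linear": [0, 0, 0.0012], "delta_rot": [0, 0, 0], "fingers": 255}, {"linear": [0, 0, 0.0012], "delta_rot": [0, 0, 0], "fingers": 255}]}}

```text
time: 8.5
tool_pos: [0.4766, -0.19, 0.0646]
tool_rot: [0.0, 0.721, 0.693, -0.0]
contact_force: [0.0, 0.5, -2.3]
gripper_width: 0.274
```

>>> {"op": "apply_moves", "data": {"commands": [{"linear": [0, 0, 0.0002], "delta_rot": [0, 0, 0], "fingers": 255}, {"linear": [0, 0, 0.0003], "delta_rot": [0, 0, 0], "fingers": 255}, {"linear": [0, 0, 0.0004], "delta_rot": [0, 0, 0], "fingers": 255}, {"linear": [0, 0, 0.0005], "delta_rot": [0, 0, 0], "fingers": 255}, {"linear": [0, 0, 0.0006], "delta_rot": [0, 0, 0], "fingers": 255}, {"linear": [0, 0, 0.0007], "delta_rot": [0, 0, 0], "fingers": 255}, {"linear": [0, 0, 0.0007], "delta_rot": [0, 0, 0], "fingers": 255}, {"linear": [0, 0, 0.0007], "delta_rot": [0, 0, 0], "fingers": 255}]}}

```text
time: 9.3
tool_pos: [0.4767, -0.19, 0.064]
tool_rot: [0.0, 0.721, 0.693, 0.0]
contact_force: [-0.2, -0.8, -1.2]
gripper_width: 0.272
```

>>> {"op": "apply_moves", "data": {"commands": [{"linear": [0, 0, 0.0001], "delta_rot": [0, 0, 0], "fingers": 255}, {"linear": [0, 0, 0.0002], "delta_rot": [0, 0, 0], "fingers": 255}, {"linear": [0, 0, 0.0003], "delta_rot": [0, 0, 0], "fingers": 255}, {"linear": [0, 0, 0.0004], "delta_rot": [0, 0, 0], "fingers": 255}, {"linear": [0, 0, 0.0005], "delta_rot": [0, 0, 0], "fingers": 255}, {"linear": [0, 0, 0.0005], "delta_rot": [0, 0, 0], "fingers": 255}, {"linear": [0, 0, 0.0005], "delta_rot": [0, 0, 0], "fingers": 255}, {"linear": [0, 0, 0.0005], "delta_rot": [0, 0, 0], "fingers": 255}]}}

```text
time: 10.1
tool_pos: [0.4767, -0.19, 0.0639]
tool_rot: [0.0, 0.721, 0.693, -0.0]
contact_force: [-4.0, 0.7, 4.2]
gripper_width: 0.276
```

The frame is on the plate, at about 6 N of contact. Releasing.

>>> {"op": "apply_moves", "data": {"commands": [{"linear": [0, 0, 0], "delta_rot": [0, 0, 0], "fingers": 190}, {"linear": [0, 0, 0], "delta_rot": [0, 0, 0], "fingers": 180}, {"linear": [0, 0, 0], "delta_rot": [0, 0, 0], "fingers": 170}, {"linear": [0, 0, 0], "delta_rot": [0, 0, 0], "fingers": 160}, {"linear": [0, 0, 0], "delta_rot": [0, 0, 0], "fingers": 150}, {"linear": [0, 0, 0], "delta_rot": [0, 0, 0], "fingers": 140}, {"linear": [0, 0, 0], "delta_rot": [0, 0, 0], "fingers": 130}, {"linear": [0, 0, 0], "delta_rot": [0, 0, 0], "fingers": 130}]}}

```text
time: 10.9
tool_pos: [0.4766, -0.1899, 0.0634]
tool_rot: [0.0, 0.721, 0.693, 0.0]
contact_force: [0.2, -0.0, 0.4]
gripper_width: 0.489
```

Run:
```python
from h import *
s=eyes.grab_frame('scene')[:,:,::-1];t=eyes.grab_frame('top')[:,:,::-1]
cv2.imwrite('pics/s6f.png',s);cv2.imwrite('pics/t6f.png',t)
crop(s,140,130,160,110,5,'pics/s6.png')
gop(0,0,.11)
```

```text
t 11.0 pos [ 0.4766 -0.19    0.0634] F [ 0.4625 -0.0984 -0.4279] w 0.489
lin [ 0.0103  0.0484 -0.0466] rot [0.0006 0.0002 0.0741]
tcp in plate [-0.0484 -0.0104]
```

View pics/s6.png

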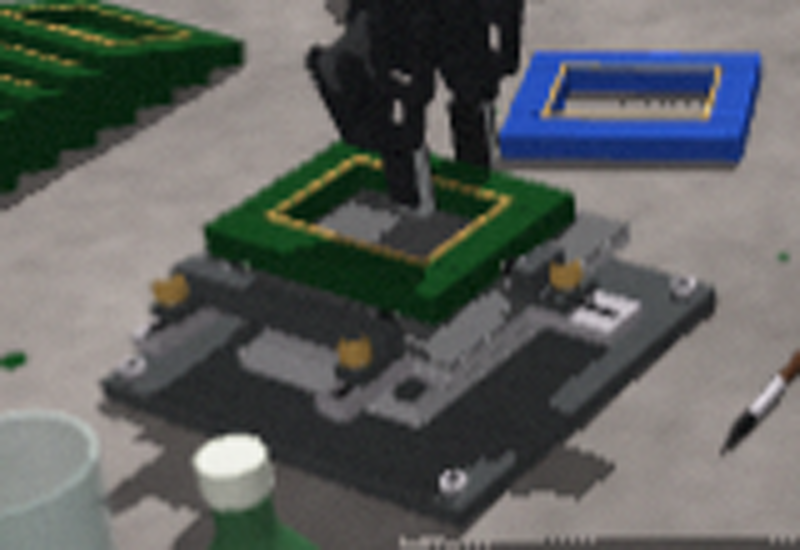

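The frame rests flat, short of all the stops. Next: lift, shut the fingers, and centre over the window.

>>> {"op": "apply_moves", "data": {"commands": [{"linear": [0, 0, -0.01], "delta_rot": [0, 0, 0], "fingers": 130}, {"linear": [0, 0, -0.025], "delta_rot": [0, 0, 0], "fingers": 130}, {"linear": [0, 0, -0.04], "delta_rot": [0, 0, 0], "fingers": 200}, {"linear": [0, 0.01, -0.045], "delta_rot": [0, 0, 0], "fingers": 255}, {"linear": [0, 0.023, -0.045], "delta_rot": [0, 0, 0], "fingers": 255}, {"linear": [0, 0.035, -0.045], "delta_rot": [0, 0, 0], "fingers": 255}, {"linear": [0, 0.041, -0.045], "delta_rot": [0, 0, 0], "fingers": 255}, {"linear": [0, 0.041, -0.045], "delta_rot": [0, 0, 0], "fingers": 255}]}}

```text
time: 11.8
tool_pos: [0.5183, -0.1915, 0.1083]
tool_rot: [-0.0, 0.72, 0.693, -0.0]
contact_force: [-0.0, 0.4, -0.5]
gripper_width: 0.001
```

Run:
```python
from h import *
s=eyes.grab_frame('scene')[:,:,::-1];t=eyes.grab_frame('top')[:,:,::-1]
cv2.imwrite('pics/s7f.png',s);cv2.imwrite('pics/t7f.png',t)
crop(s,140,130,160,110,5,'pics/s7.png'); crop(t,340,120,150,140,4,'pics/t7.png')
gop(-.007,-.010,.067)
```

```text
t 11.9 pos [ 0.5174 -0.1913  0.1079] F [ 0.0251  0.1356 -0.2944] w -0.0
lin [0.0001 0.0007 0.0409] rot [-0.0649 -0.024   0.0915]
tcp in plate [-0.0076 -0.0101]
```

View pics/s7.png

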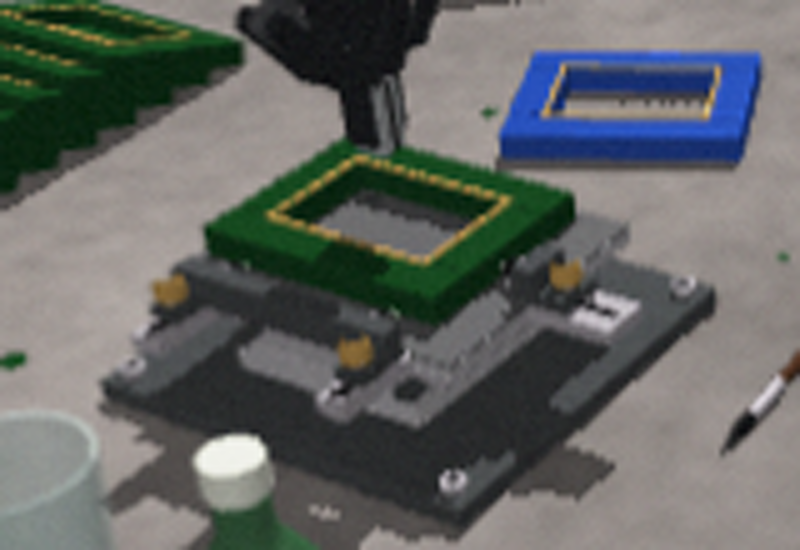

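View pics/t7.png

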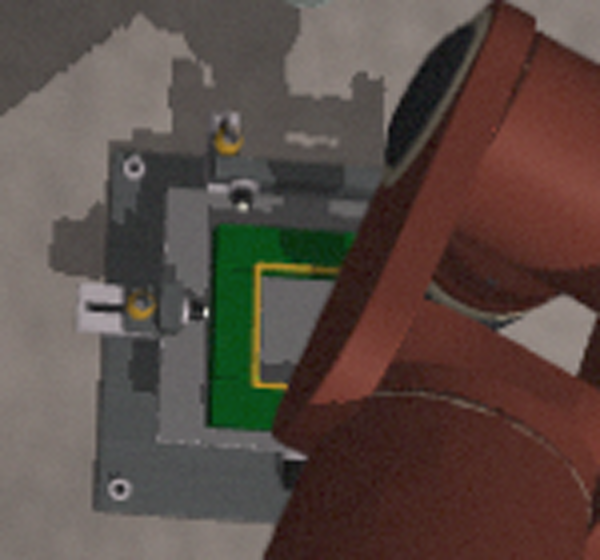

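Run:
```python
from h import *
np.set_printoptions(precision=4,suppress=True)
S=px2w('scene',(np.array([(358,158),(511,200),(427,263),(268,217)],float)+.5)/5-.5+[140,130],.076)
P=(S[:,:2]-PC)@PM; print('scene win',P.ravel(),P.mean(0),[np.linalg.norm(P[i]-P[(i+1)%4]) for i in range(4)])
S=px2w('scene',(np.array([(346,141),(575,198),(432,295),(207,229)],float)+.5)/5-.5+[140,130],.076)
P=(S[:,:2]-PC)@PM; print('scene out',P.ravel(),P.mean(0),[np.linalg.norm(P[i]-P[(i+1)%4]) for i in range(4)])
T=px2w('top',(np.array([(217,226),(211,429),(256,265),(254,385)],float)+.5)/4-.5+[340,120],.076)
print('top',(T[:,:2]-PC)@PM)
T=px2w('top',(np.array([(206,312),(242,204)],float)+.5)/4-.5+[340,120],.068)
print('top tips',(T[:,:2]-PC)@PM)
```

```text
scene win [-0.0389 -0.0573 -0.0402  0.0377  0.0252  0.039   0.0271 -0.0568] [-0.0067 -0.0093] [np.float64(0.09506656140978147), np.float64(0.0654627370134906), np.float64(0.09574856317872273), np.float64(0.06604024380023249)]
scene out [-0.0502 -0.0749 -0.0562  0.0644  0.0462  0.0589  0.0493 -0.0749] [-0.0027 -0.0066] [np.float64(0.13939302056872915), np.float64(0.1025341371888317), np.float64(0.13381306930819487), np.float64(0.09944390560698654)]
top [[ 0.0456  0.0601]
 [-0.0648  0.0596]
 [ 0.0256  0.0383]
 [-0.0397  0.0375]]
top tips [[-0.0004  0.063 ]
 [ 0.0611  0.0452]]
```

The window centre comes out at (-7, -10) mm in plate axes from both views. That leaves about 11 mm to go in x and 5 mm in y. Lowering the shut fingers into the window, with tips about 6 mm above the plate.

>>> {"op": "apply_moves", "data": {"commands": [{"linear": [0, 0, 0.007], "delta_rot": [0, 0, 0], "fingers": 255}, {"linear": [0, 0, 0.015], "delta_rot": [0, 0, 0], "fingers": 255}, {"linear": [0, 0, 0.023], "delta_rot": [0, 0, 0], "fingers": 255}, {"linear": [0, 0, 0.03], "delta_rot": [0, 0, 0], "fingers": 255}, {"linear": [0, 0, 0.036], "delta_rot": [0, 0, 0], "fingers": 255}, {"linear": [0, 0, 0.04], "delta_rot": [0, 0, 0], "fingers": 255}, {"linear": [0, 0, 0.041], "delta_rot": [0, 0, 0], "fingers": 255}, {"linear": [0, 0, 0.041], "delta_rot": [0, 0, 0], "fingers": 255}]}}

```text
time: 12.7
tool_pos: [0.5176, -0.1915, 0.0673]
tool_rot: [-0.0, 0.721, 0.693, -0.0]
contact_force: [-0.2, -0.3, 0.6]
gripper_width: 0.001
```

```bash
python3 -c "
from h import *
s=eyes.grab_frame('scene')[:,:,::-1];crop(s,140,130,160,110,5,'pics/s8.png')
gop(0,-.01,.067)"
```

```text
t 12.75 pos [ 0.5178 -0.1917  0.0676] F [-0.0088 -0.2083 -0.0072] w 0.0
lin [0.0004 0.0072 0.0006] rot [0.0186 0.0131 0.0771]
tcp in plate [-0.0072 -0.0105]
```

View pics/s8.png

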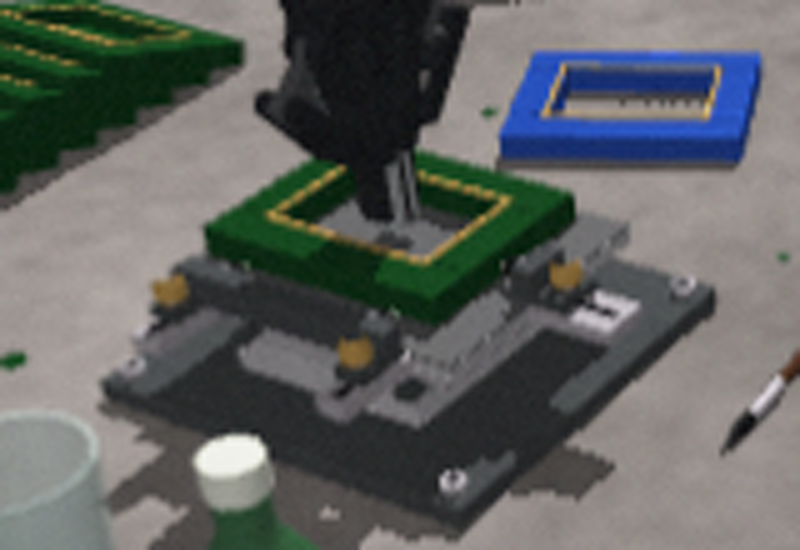

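Fingers are inside the window, clear of the rails. Pushing +x (tool +y).

>>> {"op": "apply_moves", "data": {"commands": [{"linear": [0, 0.003, 0.0005], "delta_rot": [0, 0, 0], "fingers": 255}, {"linear": [0, 0.006, 0.0005], "delta_rot": [0, 0, 0], "fingers": 255}, {"linear": [0, 0.009, 0.0005], "delta_rot": [0, 0, 0], "fingers": 255}, {"linear": [0, 0.012, 0.0005], "delta_rot": [0, 0, 0], "fingers": 255}, {"linear": [0, 0.014, 0.0005], "delta_rot": [0, 0, 0], "fingers": 255}, {"linear": [0, 0.016, 0.0005], "delta_rot": [0, 0, 0], "fingers": 255}, {"linear": [0, 0.018, 0.0005], "delta_rot": [0, 0, 0], "fingers": 255}, {"linear": [0, 0.018, 0.0005], "delta_rot": [0, 0, 0], "fingers": 255}]}}

```text
time: 13.55
tool_pos: [0.5358, -0.1922, 0.0669]
tool_rot: [0.0, 0.721, 0.693, 0.0]
contact_force: [0.1, 0.7, 0.6]
gripper_width: -0.001
```

```bash
python3 -c "
from h import *
s=eyes.grab_frame('scene')[:,:,::-1];crop(s,140,130,160,110,5,'pics/s9.png')
gop(0,-.01,.067)"
```

```text
t 13.6 pos [ 0.5356 -0.1922  0.0669] F [-0.0853 -0.32   -0.1562] w -0.004
lin [ 0.0003 -0.0107 -0.0001] rot [-0.0056 -0.0003  0.0775]
tcp in plate [ 0.0107 -0.0103]
```

View pics/s9.png

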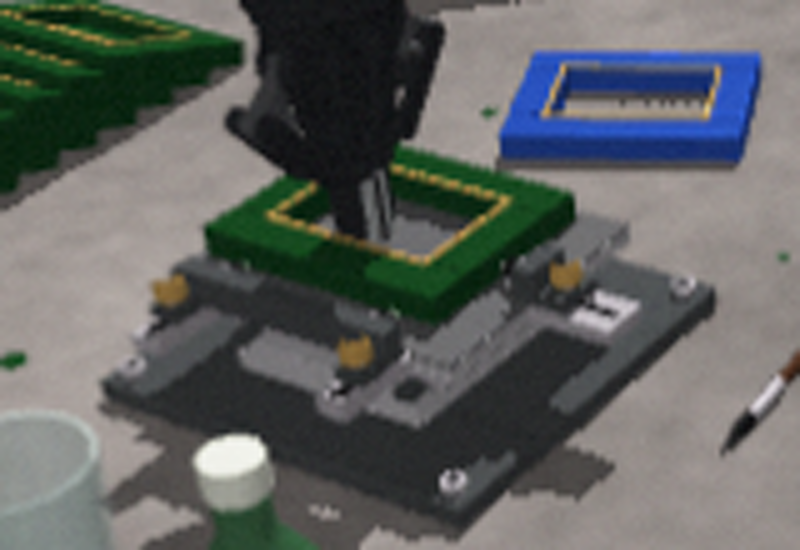

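The frame hasn't moved yet; the closed tips are thinner than I assumed. Continuing.

>>> {"op": "apply_moves", "data": {"commands": [{"linear": [0, 0.001, 0], "delta_rot": [0, 0, 0], "fingers": 255}, {"linear": [0, 0.002, 0], "delta_rot": [0, 0, 0], "fingers": 255}, {"linear": [0, 0.003, 0], "delta_rot": [0, 0, 0], "fingers": 255}, {"linear": [0, 0.004, 0], "delta_rot": [0, 0, 0], "fingers": 255}, {"linear": [0, 0.005, 0], "delta_rot": [0, 0, 0], "fingers": 255}, {"linear": [0, 0.006, 0], "delta_rot": [0, 0, 0], "fingers": 255}, {"linear": [0, 0.007, 0], "delta_rot": [0, 0, 0], "fingers": 255}, {"linear": [0, 0.008, 0], "delta_rot": [0, 0, 0], "fingers": 255}]}}

```text
time: 14.4
tool_pos: [0.5436, -0.1925, 0.0668]
tool_rot: [-0.0, 0.721, 0.693, -0.0]
contact_force: [-1.3, 0.5, -0.2]
gripper_width: -0.001
```

```bash
python3 -c "
from h import *
s=eyes.grab_frame('scene')[:,:,::-1];crop(s,140,130,160,110,5,'pics/s10.png')
gop(0,-.01,.067)"
```

```text
t 14.45 pos [ 0.5438 -0.1925  0.0669] F [-0.7629 -0.9639  0.1742] w 0.003
lin [ 0.0003 -0.0188 -0.0001] rot [ 0.0124 -0.0017  0.0763]
tcp in plate [ 0.0188 -0.0103]
```

View pics/s10.png

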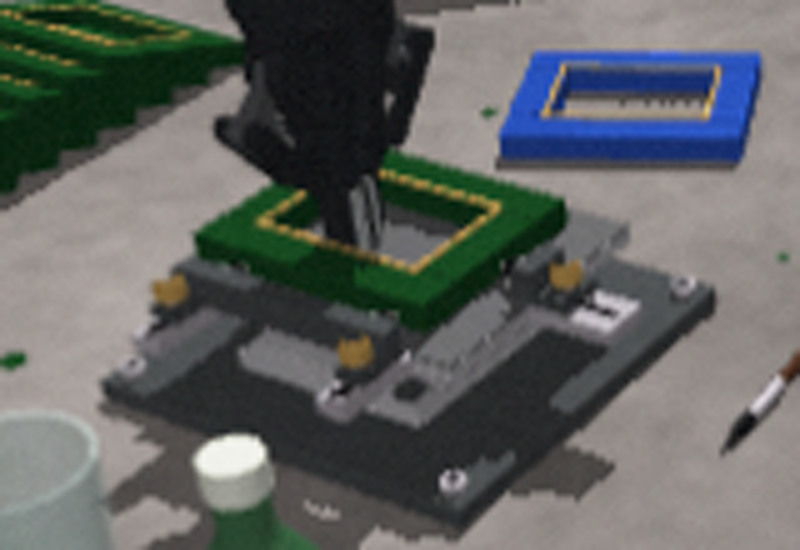

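```bash
cat >> h.py <<'E'
def win(pts,o=(140,130),s=5):
    S=px2w('scene',(np.array(pts,float)+.5)/s-.5+list(o),.076)
    P=(S[:,:2]-PC)@PM; np.set_printoptions(precision=4,suppress=True); print('win',P.ravel()); return P
E
python3 -c "
from h import *
win([(498,207),(417,270),(257,222)])"
```

```text
win [-0.0318  0.0363  0.0323  0.0388  0.0332 -0.0582]
```

The frame's centre is now at x of about 0 mm, and I expect the solid stop at about +4.5 mm. Continuing in small steps.

>>> {"op": "apply_moves", "data": {"commands": [{"linear": [0, 0.0004, 0], "delta_rot": [0, 0, 0], "fingers": 255}, {"linear": [0, 0.0008, 0], "delta_rot": [0, 0, 0], "fingers": 255}, {"linear": [0, 0.0012, 0], "delta_rot": [0, 0, 0], "fingers": 255}, {"linear": [0, 0.0016, 0], "delta_rot": [0, 0, 0], "fingers": 255}, {"linear": [0, 0.002, 0], "delta_rot": [0, 0, 0], "fingers": 255}, {"linear": [0, 0.0023, 0], "delta_rot": [0, 0, 0], "fingers": 255}, {"linear": [0, 0.0025, 0], "delta_rot": [0, 0, 0], "fingers": 255}, {"linear": [0, 0.0025, 0], "delta_rot": [0, 0, 0], "fingers": 255}]}}

```text
time: 15.25
tool_pos: [0.5461, -0.1927, 0.067]
tool_rot: [0.0, 0.721, 0.693, 0.0]
contact_force: [-1.8, 0.8, 0.2]
gripper_width: -0.002
```

>>> {"op": "apply_moves", "data": {"commands": [{"linear": [0, 0.0001, 0], "delta_rot": [0, 0, 0], "fingers": 255}, {"linear": [0, 0.0002, 0], "delta_rot": [0, 0, 0], "fingers": 255}, {"linear": [0, 0.0003, 0], "delta_rot": [0, 0, 0], "fingers": 255}, {"linear": [0, 0.0004, 0], "delta_rot": [0, 0, 0], "fingers": 255}, {"linear": [0, 0.0005, 0], "delta_rot": [0, 0, 0], "fingers": 255}, {"linear": [0, 0.0006, 0], "delta_rot": [0, 0, 0], "fingers": 255}, {"linear": [0, 0.0006, 0], "delta_rot": [0, 0, 0], "fingers": 255}, {"linear": [0, 0.0006, 0], "delta_rot": [0, 0, 0], "fingers": 255}]}}

```text
time: 16.05
tool_pos: [0.5467, -0.1926, 0.0669]
tool_rot: [-0.0, 0.721, 0.693, -0.0]
contact_force: [-1.5, 0.1, -1.0]
gripper_width: -0.002
```

>>> {"op": "apply_moves", "data": {"commands": [{"linear": [0, 0.0001, 0], "delta_rot": [0, 0, 0], "fingers": 255}, {"linear": [0, 0.0002, 0], "delta_rot": [0, 0, 0], "fingers": 255}, {"linear": [0, 0.0003, 0], "delta_rot": [0, 0, 0], "fingers": 255}, {"linear": [0, 0.0004, 0], "delta_rot": [0, 0, 0], "fingers": 255}, {"linear": [0, 0.0005, 0], "delta_rot": [0, 0, 0], "fingers": 255}, {"linear": [0, 0.0005, 0], "delta_rot": [0, 0, 0], "fingers": 255}, {"linear": [0, 0.0005, 0], "delta_rot": [0, 0, 0], "fingers": 255}, {"linear": [0, 0.0005, 0], "delta_rot": [0, 0, 0], "fingers": 255}]}}

```text
time: 16.85
tool_pos: [0.5472, -0.1927, 0.0669]
tool_rot: [0.0, 0.721, 0.693, -0.0]
contact_force: [-1.4, -0.3, -0.0]
gripper_width: -0.003
```

```bash
python3 -c "
from h import *
s=eyes.grab_frame('scene')[:,:,::-1];t=eyes.grab_frame('top')[:,:,::-1]
a=cv2.resize(s[145:205,170:270],None,fx=6,fy=6,interpolation=2)
cv2.imwrite('pics/s11.png',s[130:240,140:300].repeat(5,0).repeat(5,1)); crop(t,340,120,150,140,4,'pics/t11.png')
gop(0,-.01,.067)"
```

```text
t 16.95 pos [ 0.5471 -0.1927  0.0669] F [-1.8316 -1.0771 -0.5908] w 0.001
lin [ 0.0003 -0.0222 -0.0001] rot [-0.0017  0.0005  0.072 ]
tcp in plate [ 0.0222 -0.0103]
```

View pics/s11.png

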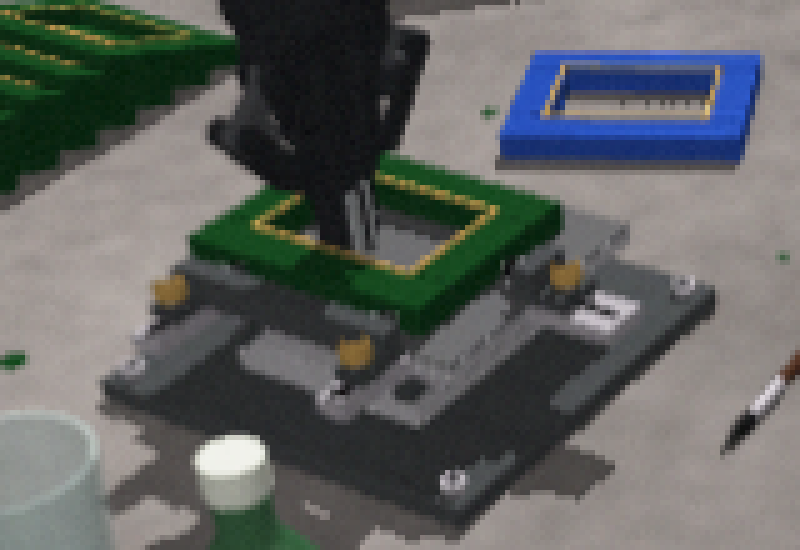

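View pics/t11.png

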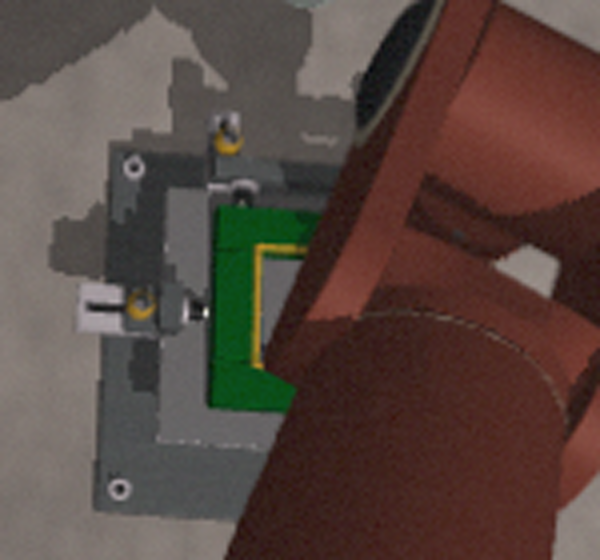

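The frame is now just at the rear tip (nose at (242,198), frame edge at row 206). Force is still only sliding friction, so I'll continue.

>>> {"op": "apply_moves", "data": {"commands": [{"linear": [0, 0.0001, 0], "delta_rot": [0, 0, 0], "fingers": 255}, {"linear": [0, 0.0002, 0], "delta_rot": [0, 0, 0], "fingers": 255}, {"linear": [0, 0.0003, 0], "delta_rot": [0, 0, 0], "fingers": 255}, {"linear": [0, 0.0004, 0], "delta_rot": [0, 0, 0], "fingers": 255}, {"linear": [0, 0.0005, 0], "delta_rot": [0, 0, 0], "fingers": 255}, {"linear": [0, 0.0006, 0], "delta_rot": [0, 0, 0], "fingers": 255}, {"linear": [0, 0.0006, 0], "delta_rot": [0, 0, 0], "fingers": 255}, {"linear": [0, 0.0006, 0], "delta_rot": [0, 0, 0], "fingers": 255}]}}

```text
time: 17.75
tool_pos: [0.5478, -0.1927, 0.0669]
tool_rot: [-0.0, 0.721, 0.693, 0.0]
contact_force: [-1.7, 0.2, -0.5]
gripper_width: 0.003
```

>>> {"op": "apply_moves", "data": {"commands": [{"linear": [0, 0.0001, 0], "delta_rot": [0, 0, 0], "fingers": 255}, {"linear": [0, 0.0002, 0], "delta_rot": [0, 0, 0], "fingers": 255}, {"linear": [0, 0.0003, 0], "delta_rot": [0, 0, 0], "fingers": 255}, {"linear": [0, 0.0004, 0], "delta_rot": [0, 0, 0], "fingers": 255}, {"linear": [0, 0.0005, 0], "delta_rot": [0, 0, 0], "fingers": 255}, {"linear": [0, 0.0006, 0], "delta_rot": [0, 0, 0], "fingers": 255}, {"linear": [0, 0.0006, 0], "delta_rot": [0, 0, 0], "fingers": 255}, {"linear": [0, 0.0006, 0], "delta_rot": [0, 0, 0], "fingers": 255}]}}

```text
time: 18.55
tool_pos: [0.5484, -0.1927, 0.0669]
tool_rot: [-0.0, 0.721, 0.693, -0.0]
contact_force: [-1.3, -0.3, -0.6]
gripper_width: -0.0
```

>>> {"op": "apply_moves", "data": {"commands": [{"linear": [0, 0.0001, 0], "delta_rot": [0, 0, 0], "fingers": 255}, {"linear": [0, 0.0002, 0], "delta_rot": [0, 0, 0], "fingers": 255}, {"linear": [0, 0.0003, 0], "delta_rot": [0, 0, 0], "fingers": 255}, {"linear": [0, 0.0004, 0], "delta_rot": [0, 0, 0], "fingers": 255}, {"linear": [0, 0.0005, 0], "delta_rot": [0, 0, 0], "fingers": 255}, {"linear": [0, 0.0006, 0], "delta_rot": [0, 0, 0], "fingers": 255}, {"linear": [0, 0.0006, 0], "delta_rot": [0, 0, 0], "fingers": 255}, {"linear": [0, 0.0006, 0], "delta_rot": [0, 0, 0], "fingers": 255}]}}

```text
time: 19.35
tool_pos: [0.549, -0.1927, 0.0669]
tool_rot: [0.0, 0.721, 0.693, 0.0]
contact_force: [-2.4, 0.3, -0.9]
gripper_width: 0.005
```

>>> {"op": "apply_moves", "data": {"commands": [{"linear": [0, 0.0001, 0], "delta_rot": [0, 0, 0], "fingers": 255}, {"linear": [0, 0.0002, 0], "delta_rot": [0, 0, 0], "fingers": 255}, {"linear": [0, 0.0003, 0], "delta_rot": [0, 0, 0], "fingers": 255}, {"linear": [0, 0.0004, 0], "delta_rot": [0, 0, 0], "fingers": 255}, {"linear": [0, 0.0005, 0], "delta_rot": [0, 0, 0], "fingers": 255}, {"linear": [0, 0.0006, 0], "delta_rot": [0, 0, 0], "fingers": 255}, {"linear": [0, 0.0006, 0], "delta_rot": [0, 0, 0], "fingers": 255}, {"linear": [0, 0.0006, 0], "delta_rot": [0, 0, 0], "fingers": 255}]}}

```text
time: 20.15
tool_pos: [0.5495, -0.1928, 0.0669]
tool_rot: [-0.0, 0.721, 0.693, -0.0]
contact_force: [-2.6, 1.2, -0.7]
gripper_width: 0.002
```

```bash
python3 -c "
from h import *
s=eyes.grab_frame('scene')[:,:,::-1];t=eyes.grab_frame('top')[:,:,::-1]
crop(s,165,145,110,60,7,'pics/s12.png'); crop(t,370,150,60,60,9,'pics/t12.png')
gop(0,-.01,.067)"
```

```text
t 20.25 pos [ 0.5495 -0.1928  0.0669] F [-2.6273 -0.0509 -0.413 ] w 0.001
lin [ 0.0003 -0.0245 -0.0001] rot [-0.0109  0.0008  0.0762]
tcp in plate [ 0.0245 -0.0103]
```

View pics/s12.png

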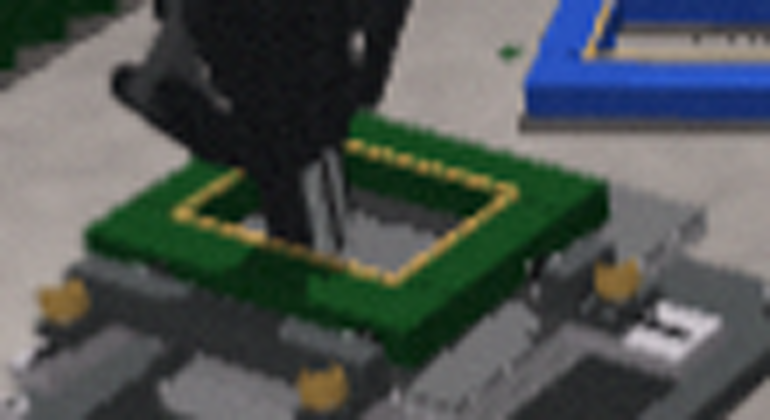

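View pics/t12.png

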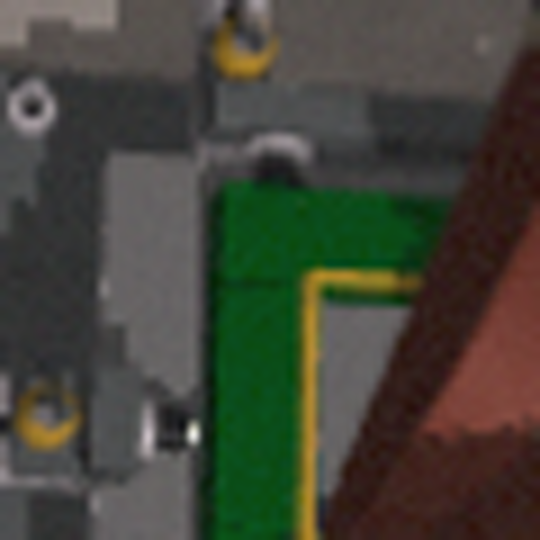

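Force is rising: both rear tips are being compressed. Continuing in 0.4–0.5 mm steps.

>>> {"op": "apply_moves", "data": {"commands": [{"linear": [0, 0.0001, 0], "delta_rot": [0, 0, 0], "fingers": 255}, {"linear": [0, 0.0002, 0], "delta_rot": [0, 0, 0], "fingers": 255}, {"linear": [0, 0.0003, 0], "delta_rot": [0, 0, 0], "fingers": 255}, {"linear": [0, 0.0004, 0], "delta_rot": [0, 0, 0], "fingers": 255}, {"linear": [0, 0.0005, 0], "delta_rot": [0, 0, 0], "fingers": 255}, {"linear": [0, 0.0005, 0], "delta_rot": [0, 0, 0], "fingers": 255}, {"linear": [0, 0.0005, 0], "delta_rot": [0, 0, 0], "fingers": 255}, {"linear": [0, 0.0005, 0], "delta_rot": [0, 0, 0], "fingers": 255}]}}

```text
time: 21.05
tool_pos: [0.5498, -0.1927, 0.0668]
tool_rot: [-0.0, 0.721, 0.693, -0.0]
contact_force: [-4.7, 0.2, 1.1]
gripper_width: -0.001
```

>>> {"op": "apply_moves", "data": {"commands": [{"linear": [0, 0.0001, 0], "delta_rot": [0, 0, 0], "fingers": 255}, {"linear": [0, 0.0001, 0], "delta_rot": [0, 0, 0], "fingers": 255}, {"linear": [0, 0.0002, 0], "delta_rot": [0, 0, 0], "fingers": 255}, {"linear": [0, 0.0002, 0], "delta_rot": [0, 0, 0], "fingers": 255}, {"linear": [0, 0.0003, 0], "delta_rot": [0, 0, 0], "fingers": 255}, {"linear": [0, 0.0003, 0], "delta_rot": [0, 0, 0], "fingers": 255}, {"linear": [0, 0.0003, 0], "delta_rot": [0, 0, 0], "fingers": 255}, {"linear": [0, 0.0003, 0], "delta_rot": [0, 0, 0], "fingers": 255}]}}

```text
time: 21.85
tool_pos: [0.5499, -0.1927, 0.0668]
tool_rot: [-0.001, 0.721, 0.693, -0.0]
contact_force: [-5.2, 0.4, 1.7]
gripper_width: -0.001
```

Both rear noses are solid at about 5 N. Backing off in x, then going over to the +y inner face.

>>> {"op": "apply_moves", "data": {"commands": [{"linear": [0, -0.001, 0], "delta_rot": [0, 0, 0], "fingers": 255}, {"linear": [0, -0.004, 0], "delta_rot": [0, 0, 0], "fingers": 255}, {"linear": [0, -0.01, 0], "delta_rot": [0, 0, 0], "fingers": 255}, {"linear": [-0.004, -0.017, 0], "delta_rot": [0, 0, 0], "fingers": 255}, {"linear": [-0.011, -0.022, 0], "delta_rot": [0, 0, 0], "fingers": 255}, {"linear": [-0.018, -0.022, 0], "delta_rot": [0, 0, 0], "fingers": 255}, {"linear": [-0.025, -0.022, 0], "delta_rot": [0, 0, 0], "fingers": 255}, {"linear": [-0.029, -0.022, 0], "delta_rot": [0, 0, 0], "fingers": 255}]}}

```text
time: 22.65
tool_pos: [0.5274, -0.222, 0.0671]
tool_rot: [0.0, 0.721, 0.693, 0.0]
contact_force: [0.7, -0.7, -0.4]
gripper_width: -0.002
```

```bash
python3 -c "
from h import *
s=eyes.grab_frame('scene')[:,:,::-1];t=eyes.grab_frame('top')[:,:,::-1]
crop(s,165,145,110,60,7,'pics/s13.png'); crop(t,370,150,60,60,9,'pics/t13.png')
gop(0.003,.02,.067)"
```

```text
t 22.75 pos [ 0.5274 -0.2218  0.067 ] F [ 0.8023 -0.1563 -0.5415] w 0.002
lin [ 0.0601 -0.0006  0.    ] rot [0.022  0.0089 0.0205]
tcp in plate [ 0.0036 -0.0401]
```

View pics/s13.png

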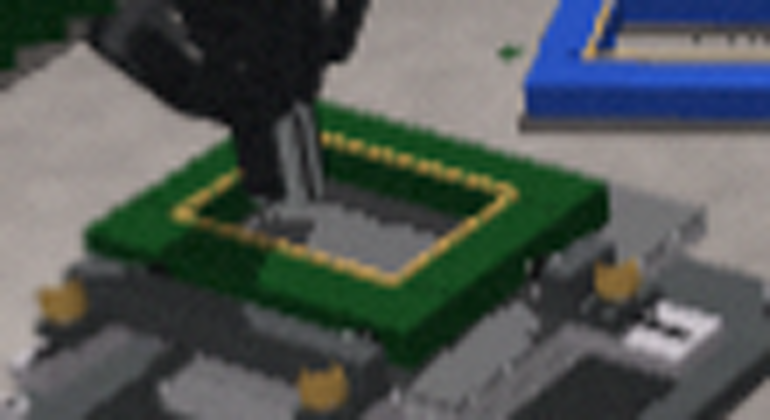

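View pics/t13.png

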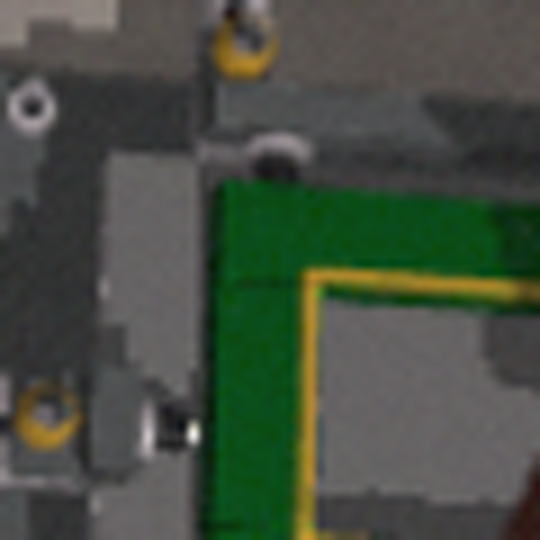

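I got the sign wrong: tool +x is nest +y, so the fingers moved towards -y. They stayed about 4 mm short of that rail and the frame didn't move. Going back the right way.

>>> {"op": "apply_moves", "data": {"commands": [{"linear": [0.006, 0, 0], "delta_rot": [0, 0, 0], "fingers": 255}, {"linear": [0.016, 0, 0], "delta_rot": [0, 0, 0], "fingers": 255}, {"linear": [0.028, 0, 0], "delta_rot": [0, 0, 0], "fingers": 255}, {"linear": [0.04, 0, 0], "delta_rot": [0, 0, 0], "fingers": 255}, {"linear": [0.05, 0, 0], "delta_rot": [0, 0, 0], "fingers": 255}, {"linear": [0.056, 0, 0], "delta_rot": [0, 0, 0], "fingers": 255}, {"linear": [0.059, 0, 0], "delta_rot": [0, 0, 0], "fingers": 255}, {"linear": [0.06, 0, 0], "delta_rot": [0, 0, 0], "fingers": 255}]}}

```text
time: 23.55
tool_pos: [0.5296, -0.1606, 0.067]
tool_rot: [0.0, 0.72, 0.693, -0.0]
contact_force: [-0.3, -0.5, -0.7]
gripper_width: 0.003
```

>>> {"op": "apply_moves", "data": {"commands": [{"linear": [0.0005, 0, 0], "delta_rot": [0, 0, 0], "fingers": 255}, {"linear": [0.001, 0, 0], "delta_rot": [0, 0, 0], "fingers": 255}, {"linear": [0.0015, 0, 0], "delta_rot": [0, 0, 0], "fingers": 255}, {"linear": [0.002, 0, 0], "delta_rot": [0, 0, 0], "fingers": 255}, {"linear": [0.0025, 0, 0], "delta_rot": [0, 0, 0], "fingers": 255}, {"linear": [0.003, 0, 0], "delta_rot": [0, 0, 0], "fingers": 255}, {"linear": [0.0035, 0, 0], "delta_rot": [0, 0, 0], "fingers": 255}, {"linear": [0.004, 0, 0], "delta_rot": [0, 0, 0], "fingers": 255}]}}

```text
time: 24.35
tool_pos: [0.5297, -0.1572, 0.0669]
tool_rot: [0.0, 0.721, 0.693, -0.0]
contact_force: [-0.1, -1.1, -0.0]
gripper_width: 0.001
```

```bash
python3 -c "
from h import *
s=eyes.grab_frame('scene')[:,:,::-1];t=eyes.grab_frame('top')[:,:,::-1]
crop(s,165,145,110,60,7,'pics/s14.png'); crop(t,370,150,60,60,9,'pics/t14.png')
gop(0.003,.02,.067)"
```

```text
t 24.45 pos [ 0.5297 -0.1571  0.0669] F [-0.4166 -0.8195 -0.0764] w 0.002
lin [-0.0045 -0.0003 -0.0001] rot [-0.008   0.0281  0.0811]
tcp in plate [0.0033 0.0245]
```

View pics/s14.png

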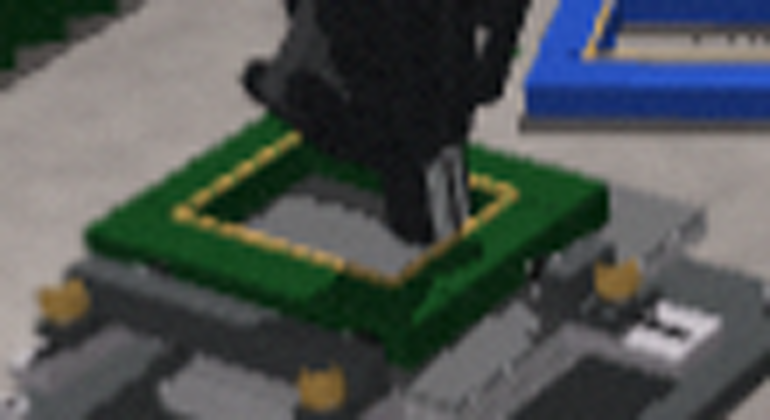

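View pics/t14.png

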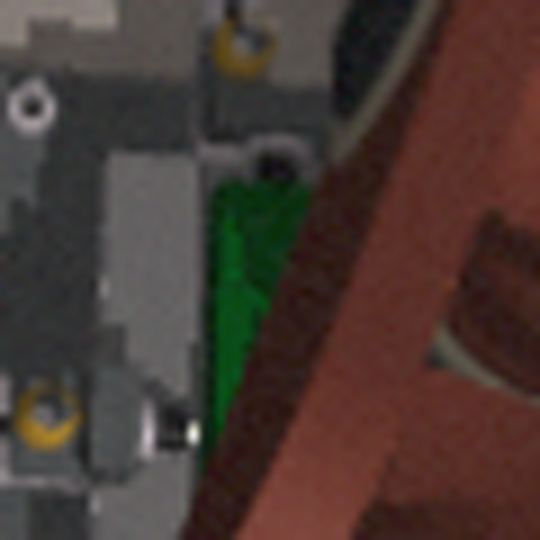

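The fingers are at the +y rail, just in contact. Pushing +y.

>>> {"op": "apply_moves", "data": {"commands": [{"linear": [0.0003, 0, 0], "delta_rot": [0, 0, 0], "fingers": 255}, {"linear": [0.0006, 0, 0], "delta_rot": [0, 0, 0], "fingers": 255}, {"linear": [0.0009, 0, 0], "delta_rot": [0, 0, 0], "fingers": 255}, {"linear": [0.0012, 0, 0], "delta_rot": [0, 0, 0], "fingers": 255}, {"linear": [0.0015, 0, 0], "delta_rot": [0, 0, 0], "fingers": 255}, {"linear": [0.0018, 0, 0], "delta_rot": [0, 0, 0], "fingers": 255}, {"linear": [0.002, 0, 0], "delta_rot": [0, 0, 0], "fingers": 255}, {"linear": [0.002, 0, 0], "delta_rot": [0, 0, 0], "fingers": 255}]}}

```text
time: 25.25
tool_pos: [0.5298, -0.155, 0.0669]
tool_rot: [-0.0, 0.721, 0.693, -0.0]
contact_force: [0.2, -1.7, -0.7]
gripper_width: -0.002
```

>>> {"op": "apply_moves", "data": {"commands": [{"linear": [0.0002, 0, 0], "delta_rot": [0, 0, 0], "fingers": 255}, {"linear": [0.0003, 0, 0], "delta_rot": [0, 0, 0], "fingers": 255}, {"linear": [0.0004, 0, 0], "delta_rot": [0, 0, 0], "fingers": 255}, {"linear": [0.0005, 0, 0], "delta_rot": [0, 0, 0], "fingers": 255}, {"linear": [0.0006, 0, 0], "delta_rot": [0, 0, 0], "fingers": 255}, {"linear": [0.0007, 0, 0], "delta_rot": [0, 0, 0], "fingers": 255}, {"linear": [0.0007, 0, 0], "delta_rot": [0, 0, 0], "fingers": 255}, {"linear": [0.0007, 0, 0], "delta_rot": [0, 0, 0], "fingers": 255}]}}

```text
time: 26.05
tool_pos: [0.5298, -0.1543, 0.0669]
tool_rot: [-0.0, 0.721, 0.693, -0.0]
contact_force: [-2.0, -3.0, -0.0]
gripper_width: -0.002
```

>>> {"op": "apply_moves", "data": {"commands": [{"linear": [0.0001, 0, 0], "delta_rot": [0, 0, 0], "fingers": 255}, {"linear": [0.0002, 0, 0], "delta_rot": [0, 0, 0], "fingers": 255}, {"linear": [0.0003, 0, 0], "delta_rot": [0, 0, 0], "fingers": 255}, {"linear": [0.0004, 0, 0], "delta_rot": [0, 0, 0], "fingers": 255}, {"linear": [0.0005, 0, 0], "delta_rot": [0, 0, 0], "fingers": 255}, {"linear": [0.0005, 0, 0], "delta_rot": [0, 0, 0], "fingers": 255}, {"linear": [0.0005, 0, 0], "delta_rot": [0, 0, 0], "fingers": 255}, {"linear": [0.0005, 0, 0], "delta_rot": [0, 0, 0], "fingers": 255}]}}

```text
time: 26.85
tool_pos: [0.5298, -0.1538, 0.0669]
tool_rot: [-0.0, 0.721, 0.693, -0.0]
contact_force: [-1.8, -1.7, 0.4]
gripper_width: -0.005
```

```bash
python3 -c "
from h import *
s=eyes.grab_frame('scene')[:,:,::-1];t=eyes.grab_frame('top')[:,:,::-1]
crop(s,165,145,110,60,7,'pics/s15.png'); crop(t,370,150,60,60,9,'pics/t15.png')
gop(0.003,.02,.067)"
```

```text
t 26.95 pos [ 0.5298 -0.1538  0.0669] F [-1.585  -2.9772  0.2419] w 0.001
lin [-0.0079 -0.0003 -0.0001] rot [-0.0072 -0.0012  0.0768]
tcp in plate [0.0033 0.0279]
```

View pics/s15.png

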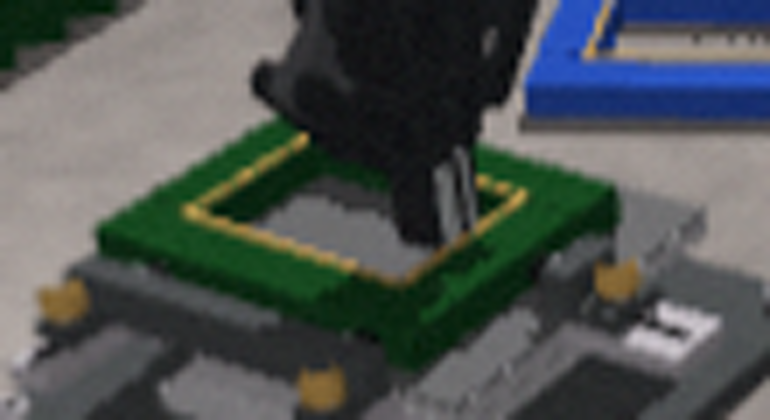

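View pics/t15.png

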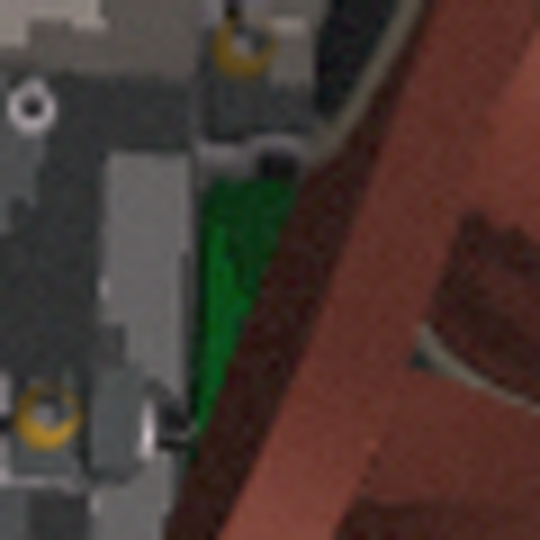

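The side tip is being pressed (it's no longer visible beside the frame). Continuing in fine steps.

>>> {"op": "apply_moves", "data": {"commands": [{"linear": [0.0001, 0, 0], "delta_rot": [0, 0, 0], "fingers": 255}, {"linear": [0.0002, 0, 0], "delta_rot": [0, 0, 0], "fingers": 255}, {"linear": [0.0003, 0, 0], "delta_rot": [0, 0, 0], "fingers": 255}, {"linear": [0.0004, 0, 0], "delta_rot": [0, 0, 0], "fingers": 255}, {"linear": [0.0005, 0, 0], "delta_rot": [0, 0, 0], "fingers": 255}, {"linear": [0.0005, 0, 0], "delta_rot": [0, 0, 0], "fingers": 255}, {"linear": [0.0005, 0, 0], "delta_rot": [0, 0, 0], "fingers": 255}, {"linear": [0.0005, 0, 0], "delta_rot": [0, 0, 0], "fingers": 255}]}}

```text
time: 27.75
tool_pos: [0.5298, -0.1533, 0.0669]
tool_rot: [-0.0, 0.721, 0.693, -0.0]
contact_force: [-1.8, -3.3, 0.7]
gripper_width: -0.002
```

>>> {"op": "apply_moves", "data": {"commands": [{"linear": [0.0001, 0, 0], "delta_rot": [0, 0, 0], "fingers": 255}, {"linear": [0.0002, 0, 0], "delta_rot": [0, 0, 0], "fingers": 255}, {"linear": [0.0003, 0, 0], "delta_rot": [0, 0, 0], "fingers": 255}, {"linear": [0.0004, 0, 0], "delta_rot": [0, 0, 0], "fingers": 255}, {"linear": [0.0005, 0, 0], "delta_rot": [0, 0, 0], "fingers": 255}, {"linear": [0.0005, 0, 0], "delta_rot": [0, 0, 0], "fingers": 255}, {"linear": [0.0005, 0, 0], "delta_rot": [0, 0, 0], "fingers": 255}, {"linear": [0.0005, 0, 0], "delta_rot": [0, 0, 0], "fingers": 255}]}}

```text
time: 28.55
tool_pos: [0.5299, -0.1527, 0.0669]
tool_rot: [-0.0, 0.721, 0.693, -0.0]
contact_force: [-2.4, -2.6, 0.7]
gripper_width: 0.003
```

>>> {"op": "apply_moves", "data": {"commands": [{"linear": [0.0001, 0, 0], "delta_rot": [0, 0, 0], "fingers": 255}, {"linear": [0.0002, 0, 0], "delta_rot": [0, 0, 0], "fingers": 255}, {"linear": [0.0003, 0, 0], "delta_rot": [0, 0, 0], "fingers": 255}, {"linear": [0.0004, 0, 0], "delta_rot": [0, 0, 0], "fingers": 255}, {"linear": [0.0005, 0, 0], "delta_rot": [0, 0, 0], "fingers": 255}, {"linear": [0.0005, 0, 0], "delta_rot": [0, 0, 0], "fingers": 255}, {"linear": [0.0005, 0, 0], "delta_rot": [0, 0, 0], "fingers": 255}, {"linear": [0.0005, 0, 0], "delta_rot": [0, 0, 0], "fingers": 255}]}}

```text
time: 29.35
tool_pos: [0.5299, -0.1523, 0.0669]
tool_rot: [-0.0, 0.721, 0.693, -0.0]
contact_force: [-2.8, -3.4, 0.2]
gripper_width: -0.002
```

```bash
python3 -c "
from h import *
s=eyes.grab_frame('scene')[:,:,::-1];t=eyes.grab_frame('top')[:,:,::-1]
crop(s,165,145,110,60,7,'pics/s16.png'); crop(t,370,150,60,60,9,'pics/t16.png')
gop(0.003,.02,.067)"
```

```text
t 29.45 pos [ 0.5299 -0.1523  0.0669] F [-2.5331 -3.1535  0.8726] w 0.001
lin [-0.0094 -0.0003 -0.0001] rot [-0.0055  0.0009  0.0746]
tcp in plate [0.0033 0.0294]
```

View pics/s16.png

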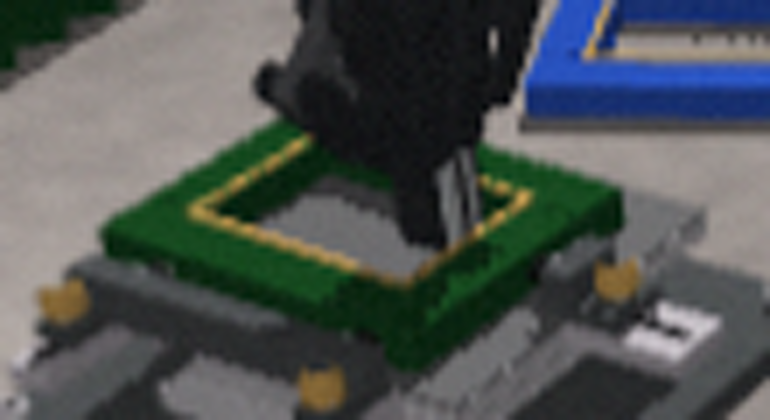

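View pics/t16.png

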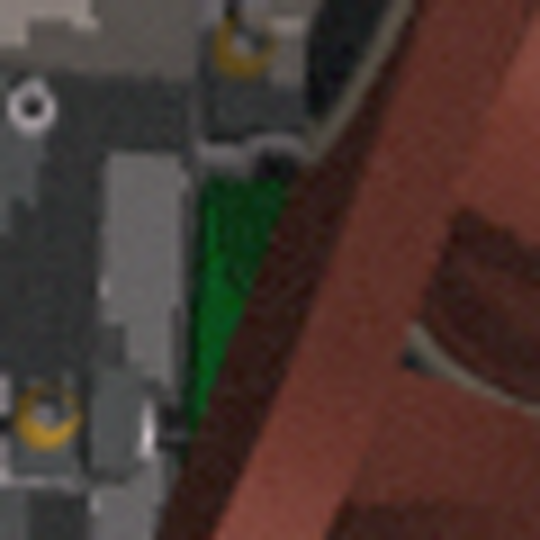

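>>> {"op": "apply_moves", "data": {"commands": [{"linear": [0.0001, 0, 0], "delta_rot": [0, 0, 0], "fingers": 255}, {"linear": [0.0002, 0, 0], "delta_rot": [0, 0, 0], "fingers": 255}, {"linear": [0.0003, 0, 0], "delta_rot": [0, 0, 0], "fingers": 255}, {"linear": [0.0004, 0, 0], "delta_rot": [0, 0, 0], "fingers": 255}, {"linear": [0.0004, 0, 0], "delta_rot": [0, 0, 0], "fingers": 255}, {"linear": [0.0004, 0, 0], "delta_rot": [0, 0, 0], "fingers": 255}, {"linear": [0.0004, 0, 0], "delta_rot": [0, 0, 0], "fingers": 255}, {"linear": [0.0004, 0, 0], "delta_rot": [0, 0, 0], "fingers": 255}]}}

```text
time: 30.25
tool_pos: [0.5299, -0.152, 0.0669]
tool_rot: [0.0, 0.721, 0.693, -0.0]
contact_force: [-2.7, -3.7, -0.3]
gripper_width: 0.0
```

>>> {"op": "apply_moves", "data": {"commands": [{"linear": [0.0001, 0, 0], "delta_rot": [0, 0, 0], "fingers": 255}, {"linear": [0.0002, 0, 0], "delta_rot": [0, 0, 0], "fingers": 255}, {"linear": [0.0003, 0, 0], "delta_rot": [0, 0, 0], "fingers": 255}, {"linear": [0.0004, 0, 0], "delta_rot": [0, 0, 0], "fingers": 255}, {"linear": [0.0004, 0, 0], "delta_rot": [0, 0, 0], "fingers": 255}, {"linear": [0.0004, 0, 0], "delta_rot": [0, 0, 0], "fingers": 255}, {"linear": [0.0004, 0, 0], "delta_rot": [0, 0, 0], "fingers": 255}, {"linear": [0.0004, 0, 0], "delta_rot": [0, 0, 0], "fingers": 255}]}}

```text
time: 31.05
tool_pos: [0.5299, -0.1519, 0.0669]
tool_rot: [0.0, 0.721, 0.693, -0.0]
contact_force: [-2.9, -5.7, -0.9]
gripper_width: -0.001
```

The side nose is solid at about 5.7 N, and the frame's y of about -5 mm is as predicted. Backing off and re-seating x with a short push.

>>> {"op": "apply_moves", "data": {"commands": [{"linear": [-0.001, 0, 0], "delta_rot": [0, 0, 0], "fingers": 255}, {"linear": [-0.005, 0, 0], "delta_rot": [0, 0, 0], "fingers": 255}, {"linear": [-0.013, 0, 0], "delta_rot": [0, 0, 0], "fingers": 255}, {"linear": [-0.022, 0.004, 0], "delta_rot": [0, 0, 0], "fingers": 255}, {"linear": [-0.03, 0.009, 0], "delta_rot": [0, 0, 0], "fingers": 255}, {"linear": [-0.035, 0.014, 0], "delta_rot": [0, 0, 0], "fingers": 255}, {"linear": [-0.035, 0.017, 0], "delta_rot": [0, 0, 0], "fingers": 255}, {"linear": [-0.035, 0.018, 0], "delta_rot": [0, 0, 0], "fingers": 255}]}}

```text
time: 31.85
tool_pos: [0.547, -0.1873, 0.0669]
tool_rot: [-0.0, 0.721, 0.693, 0.0]
contact_force: [-0.7, 0.3, -0.5]
gripper_width: 0.004
```

```bash
python3 -c "
from h import *
s=eyes.grab_frame('scene')[:,:,::-1];t=eyes.grab_frame('top')[:,:,::-1]
crop(s,165,145,110,60,7,'pics/s17.png'); crop(t,370,150,60,60,9,'pics/t17.png')
gop(0.0249,-.005,.067)"
```

```text
t 31.95 pos [ 0.5467 -0.187   0.0668] F [-0.3402 -0.1701  0.1109] w 0.003
lin [-0.0004  0.0034 -0.0002] rot [-0.0102 -0.0134  0.0872]
tcp in plate [ 0.0215 -0.0046]
```

View pics/s17.png

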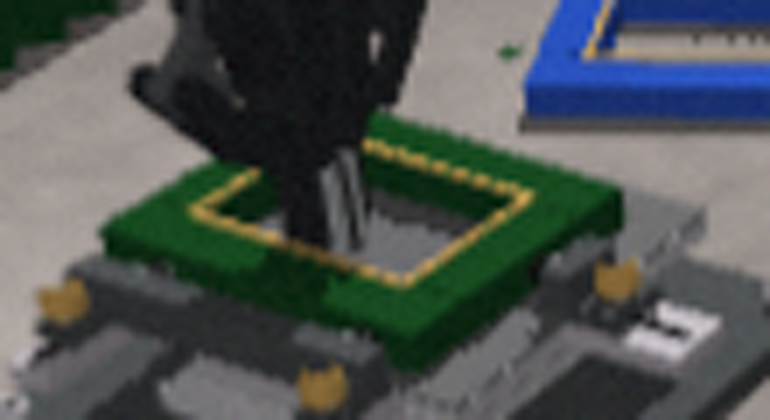

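View pics/t17.png

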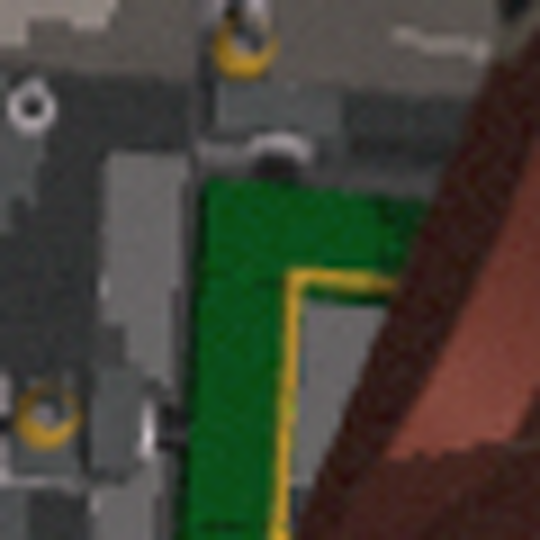

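The top view shows the frame turned slightly during the y push (gold line from (290,270) to (275,535)). The x push will square it against both rear noses.

>>> {"op": "apply_moves", "data": {"commands": [{"linear": [0, 0.0005, 0], "delta_rot": [0, 0, 0], "fingers": 255}, {"linear": [0, 0.001, 0], "delta_rot": [0, 0, 0], "fingers": 255}, {"linear": [0, 0.0013, 0], "delta_rot": [0, 0, 0], "fingers": 255}, {"linear": [0, 0.0016, 0], "delta_rot": [0, 0, 0], "fingers": 255}, {"linear": [0, 0.0019, 0], "delta_rot": [0, 0, 0], "fingers": 255}, {"linear": [0, 0.0022, 0], "delta_rot": [0, 0, 0], "fingers": 255}, {"linear": [0, 0.0022, 0], "delta_rot": [0, 0, 0], "fingers": 255}, {"linear": [0, 0.0022, 0], "delta_rot": [0, 0, 0], "fingers": 255}]}}

```text
time: 32.75
tool_pos: [0.5485, -0.1872, 0.0668]
tool_rot: [-0.0, 0.721, 0.693, -0.0]
contact_force: [-2.4, 0.7, 0.4]
gripper_width: -0.0
```

>>> {"op": "apply_moves", "data": {"commands": [{"linear": [0, 0.0001, 0], "delta_rot": [0, 0, 0], "fingers": 255}, {"linear": [0, 0.0002, 0], "delta_rot": [0, 0, 0], "fingers": 255}, {"linear": [0, 0.0003, 0], "delta_rot": [0, 0, 0], "fingers": 255}, {"linear": [0, 0.0004, 0], "delta_rot": [0, 0, 0], "fingers": 255}, {"linear": [0, 0.0005, 0], "delta_rot": [0, 0, 0], "fingers": 255}, {"linear": [0, 0.0005, 0], "delta_rot": [0, 0, 0], "fingers": 255}, {"linear": [0, 0.0005, 0], "delta_rot": [0, 0, 0], "fingers": 255}, {"linear": [0, 0.0005, 0], "delta_rot": [0, 0, 0], "fingers": 255}]}}

```text
time: 33.55
tool_pos: [0.5493, -0.1873, 0.0669]
tool_rot: [0.0, 0.721, 0.693, -0.0]
contact_force: [-2.8, -0.9, 0.5]
gripper_width: -0.0
```

>>> {"op": "apply_moves", "data": {"commands": [{"linear": [0, 0.0001, 0], "delta_rot": [0, 0, 0], "fingers": 255}, {"linear": [0, 0.0002, 0], "delta_rot": [0, 0, 0], "fingers": 255}, {"linear": [0, 0.0003, 0], "delta_rot": [0, 0, 0], "fingers": 255}, {"linear": [0, 0.0004, 0], "delta_rot": [0, 0, 0], "fingers": 255}, {"linear": [0, 0.0005, 0], "delta_rot": [0, 0, 0], "fingers": 255}, {"linear": [0, 0.0005, 0], "delta_rot": [0, 0, 0], "fingers": 255}, {"linear": [0, 0.0005, 0], "delta_rot": [0, 0, 0], "fingers": 255}, {"linear": [0, 0.0005, 0], "delta_rot": [0, 0, 0], "fingers": 255}]}}

```text
time: 34.35
tool_pos: [0.5498, -0.1873, 0.0669]
tool_rot: [-0.0, 0.721, 0.693, -0.0]
contact_force: [-1.9, -0.7, 0.6]
gripper_width: -0.001
```

>>> {"op": "apply_moves", "data": {"commands": [{"linear": [0, 0.0001, 0], "delta_rot": [0, 0, 0], "fingers": 255}, {"linear": [0, 0.0001, 0], "delta_rot": [0, 0, 0], "fingers": 255}, {"linear": [0, 0.0002, 0], "delta_rot": [0, 0, 0], "fingers": 255}, {"linear": [0, 0.0002, 0], "delta_rot": [0, 0, 0], "fingers": 255}, {"linear": [0, 0.0003, 0], "delta_rot": [0, 0, 0], "fingers": 255}, {"linear": [0, 0.0003, 0], "delta_rot": [0, 0, 0], "fingers": 255}, {"linear": [0, 0.0003, 0], "delta_rot": [0, 0, 0], "fingers": 255}, {"linear": [0, 0.0003, 0], "delta_rot": [0, 0, 0], "fingers": 255}]}}

```text
time: 35.15
tool_pos: [0.55, -0.1873, 0.0669]
tool_rot: [-0.0, 0.721, 0.693, -0.0]
contact_force: [-2.9, -0.5, 1.1]
gripper_width: -0.001
```

>>> {"op": "apply_moves", "data": {"commands": [{"linear": [0, 0.0001, 0], "delta_rot": [0, 0, 0], "fingers": 255}, {"linear": [0, 0.0002, 0], "delta_rot": [0, 0, 0], "fingers": 255}, {"linear": [0, 0.0003, 0], "delta_rot": [0, 0, 0], "fingers": 255}, {"linear": [0, 0.0004, 0], "delta_rot": [0, 0, 0], "fingers": 255}, {"linear": [0, 0.0004, 0], "delta_rot": [0, 0, 0], "fingers": 255}, {"linear": [0, 0.0004, 0], "delta_rot": [0, 0, 0], "fingers": 255}, {"linear": [0, 0.0004, 0], "delta_rot": [0, 0, 0], "fingers": 255}, {"linear": [0, 0.0004, 0], "delta_rot": [0, 0, 0], "fingers": 255}]}}

```text
time: 35.95
tool_pos: [0.5501, -0.1873, 0.0668]
tool_rot: [-0.0, 0.721, 0.693, -0.0]
contact_force: [-5.7, -0.3, 0.9]
gripper_width: 0.001
```

Rear stops solid again. Now the y re-seat, pushing at x of about +12 mm so the frame doesn't turn.

>>> {"op": "apply_moves", "data": {"commands": [{"linear": [0, -0.002, 0], "delta_rot": [0, 0, 0], "fingers": 255}, {"linear": [0, -0.008, 0], "delta_rot": [0, 0, 0], "fingers": 255}, {"linear": [0.006, -0.013, 0], "delta_rot": [0, 0, 0], "fingers": 255}, {"linear": [0.015, -0.013, 0], "delta_rot": [0, 0, 0], "fingers": 255}, {"linear": [0.023, -0.013, 0], "delta_rot": [0, 0, 0], "fingers": 255}, {"linear": [0.028, -0.013, 0], "delta_rot": [0, 0, 0], "fingers": 255}, {"linear": [0.03, -0.013, 0], "delta_rot": [0, 0, 0], "fingers": 255}, {"linear": [0.031, -0.013, 0], "delta_rot": [0, 0, 0], "fingers": 255}]}}

```text
time: 36.75
tool_pos: [0.5389, -0.1554, 0.067]
tool_rot: [0.0, 0.72, 0.694, 0.0]
contact_force: [0.2, 0.7, 0.5]
gripper_width: -0.003
```

```bash
python3 -c "
from h import *
s=eyes.grab_frame('scene')[:,:,::-1];t=eyes.grab_frame('top')[:,:,::-1]
crop(s,165,145,110,60,7,'pics/s18.png'); crop(t,370,150,60,60,9,'pics/t18.png')
gop(0.012,.0298,.067)"
```

```text
t 36.85 pos [ 0.5388 -0.1557  0.0669] F [ 0.6574 -0.8779  0.1994] w -0.003
lin [ 0.0035 -0.0004 -0.0001] rot [0.0074 0.0059 0.0872]
tcp in plate [0.0124 0.0263]
```

View pics/s18.png

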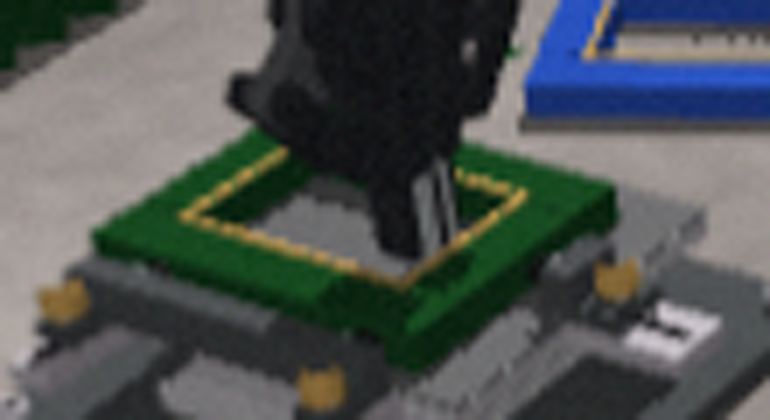

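View pics/t18.png

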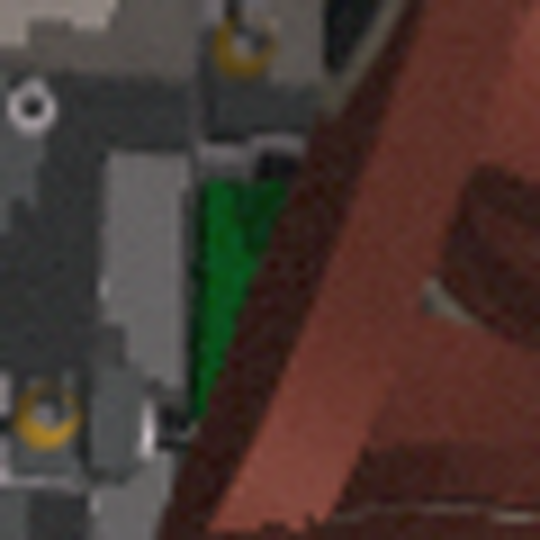

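Now a gentle y push in small steps; the solid stop should come about 3.5 mm on.

>>> {"op": "apply_moves", "data": {"commands": [{"linear": [0.0003, 0, 0], "delta_rot": [0, 0, 0], "fingers": 255}, {"linear": [0.0006, 0, 0], "delta_rot": [0, 0, 0], "fingers": 255}, {"linear": [0.0009, 0, 0], "delta_rot": [0, 0, 0], "fingers": 255}, {"linear": [0.0012, 0, 0], "delta_rot": [0, 0, 0], "fingers": 255}, {"linear": [0.0015, 0, 0], "delta_rot": [0, 0, 0], "fingers": 255}, {"linear": [0.0018, 0, 0], "delta_rot": [0, 0, 0], "fingers": 255}, {"linear": [0.002, 0, 0], "delta_rot": [0, 0, 0], "fingers": 255}, {"linear": [0.002, 0, 0], "delta_rot": [0, 0, 0], "fingers": 255}]}}

```text
time: 37.65
tool_pos: [0.5387, -0.154, 0.0669]
tool_rot: [0.0, 0.721, 0.693, -0.0]
contact_force: [-0.0, -0.7, 0.4]
gripper_width: -0.002
```

>>> {"op": "apply_moves", "data": {"commands": [{"linear": [0.0001, 0, 0], "delta_rot": [0, 0, 0], "fingers": 255}, {"linear": [0.0002, 0, 0], "delta_rot": [0, 0, 0], "fingers": 255}, {"linear": [0.0003, 0, 0], "delta_rot": [0, 0, 0], "fingers": 255}, {"linear": [0.0004, 0, 0], "delta_rot": [0, 0, 0], "fingers": 255}, {"linear": [0.0005, 0, 0], "delta_rot": [0, 0, 0], "fingers": 255}, {"linear": [0.0005, 0, 0], "delta_rot": [0, 0, 0], "fingers": 255}, {"linear": [0.0005, 0, 0], "delta_rot": [0, 0, 0], "fingers": 255}, {"linear": [0.0005, 0, 0], "delta_rot": [0, 0, 0], "fingers": 255}]}}

```text
time: 38.45
tool_pos: [0.5387, -0.1534, 0.0669]
tool_rot: [-0.0, 0.721, 0.693, -0.0]
contact_force: [-0.1, -1.3, 0.2]
gripper_width: 0.002
```

>>> {"op": "apply_moves", "data": {"commands": [{"linear": [0.0001, 0, 0], "delta_rot": [0, 0, 0], "fingers": 255}, {"linear": [0.0002, 0, 0], "delta_rot": [0, 0, 0], "fingers": 255}, {"linear": [0.0003, 0, 0], "delta_rot": [0, 0, 0], "fingers": 255}, {"linear": [0.0004, 0, 0], "delta_rot": [0, 0, 0], "fingers": 255}, {"linear": [0.0005, 0, 0], "delta_rot": [0, 0, 0], "fingers": 255}, {"linear": [0.0005, 0, 0], "delta_rot": [0, 0, 0], "fingers": 255}, {"linear": [0.0005, 0, 0], "delta_rot": [0, 0, 0], "fingers": 255}, {"linear": [0.0005, 0, 0], "delta_rot": [0, 0, 0], "fingers": 255}]}}

```text
time: 39.25
tool_pos: [0.5388, -0.1528, 0.0669]
tool_rot: [-0.0, 0.721, 0.693, -0.0]
contact_force: [-1.3, -1.5, 0.3]
gripper_width: 0.003
```

>>> {"op": "apply_moves", "data": {"commands": [{"linear": [0.0001, 0, 0], "delta_rot": [0, 0, 0], "fingers": 255}, {"linear": [0.0002, 0, 0], "delta_rot": [0, 0, 0], "fingers": 255}, {"linear": [0.0003, 0, 0], "delta_rot": [0, 0, 0], "fingers": 255}, {"linear": [0.0004, 0, 0], "delta_rot": [0, 0, 0], "fingers": 255}, {"linear": [0.0005, 0, 0], "delta_rot": [0, 0, 0], "fingers": 255}, {"linear": [0.0005, 0, 0], "delta_rot": [0, 0, 0], "fingers": 255}, {"linear": [0.0005, 0, 0], "delta_rot": [0, 0, 0], "fingers": 255}, {"linear": [0.0005, 0, 0], "delta_rot": [0, 0, 0], "fingers": 255}]}}

```text
time: 40.05
tool_pos: [0.5388, -0.1523, 0.0669]
tool_rot: [-0.0, 0.721, 0.693, -0.0]
contact_force: [-0.6, -2.2, -1.5]
gripper_width: -0.006
```

>>> {"op": "apply_moves", "data": {"commands": [{"linear": [0.0001, 0, 0], "delta_rot": [0, 0, 0], "fingers": 255}, {"linear": [0.0002, 0, 0], "delta_rot": [0, 0, 0], "fingers": 255}, {"linear": [0.0003, 0, 0], "delta_rot": [0, 0, 0], "fingers": 255}, {"linear": [0.0004, 0, 0], "delta_rot": [0, 0, 0], "fingers": 255}, {"linear": [0.0004, 0, 0], "delta_rot": [0, 0, 0], "fingers": 255}, {"linear": [0.0004, 0, 0], "delta_rot": [0, 0, 0], "fingers": 255}, {"linear": [0.0004, 0, 0], "delta_rot": [0, 0, 0], "fingers": 255}, {"linear": [0.0004, 0, 0], "delta_rot": [0, 0, 0], "fingers": 255}]}}

```text
time: 40.85
tool_pos: [0.5388, -0.1522, 0.0669]
tool_rot: [0.0, 0.721, 0.693, -0.0]
contact_force: [-2.2, -5.5, -0.4]
gripper_width: -0.0
```

```bash
python3 -c "
from h import *
gop(0.012,.0298,.067)"
```

```text
t 40.85 pos [ 0.5388 -0.1522  0.0669] F [-2.1786 -5.4742 -0.4248] w -0.0
lin [-0.     -0.0002 -0.0001] rot [-0.0001  0.0298  0.0763]
tcp in plate [0.0122 0.0298]
```

Side solid at the same place (5.5 N). Backing off for a last short x check.

>>> {"op": "apply_moves", "data": {"commands": [{"linear": [-0.001, 0, 0], "delta_rot": [0, 0, 0], "fingers": 255}, {"linear": [-0.006, 0, 0], "delta_rot": [0, 0, 0], "fingers": 255}, {"linear": [-0.015, 0, 0], "delta_rot": [0, 0, 0], "fingers": 255}, {"linear": [-0.024, 0.001, 0], "delta_rot": [0, 0, 0], "fingers": 255}, {"linear": [-0.032, 0.004, 0], "delta_rot": [0, 0, 0], "fingers": 255}, {"linear": [-0.035, 0.008, 0], "delta_rot": [0, 0, 0], "fingers": 255}, {"linear": [-0.035, 0.01, 0], "delta_rot": [0, 0, 0], "fingers": 255}, {"linear": [-0.035, 0.0105, 0], "delta_rot": [0, 0, 0], "fingers": 255}]}}

```text
time: 41.65
tool_pos: [0.5483, -0.1873, 0.0669]
tool_rot: [-0.0, 0.721, 0.693, 0.0]
contact_force: [-0.0, -0.7, 0.2]
gripper_width: 0.002
```

```bash
python3 -c "
from h import *
s=eyes.grab_frame('scene')[:,:,::-1];t=eyes.grab_frame('top')[:,:,::-1]
crop(s,165,145,110,60,7,'pics/s19.png'); crop(t,370,150,60,60,9,'pics/t19.png')
gop(0.0249,-.005,.067)"
```

```text
t 41.75 pos [ 0.5481 -0.187   0.0668] F [-1.1234  0.0026 -0.1063] w -0.001
lin [-0.0004  0.002  -0.0002] rot [-0.0133 -0.0131  0.0954]
tcp in plate [ 0.0229 -0.0046]
```

View pics/t19.png

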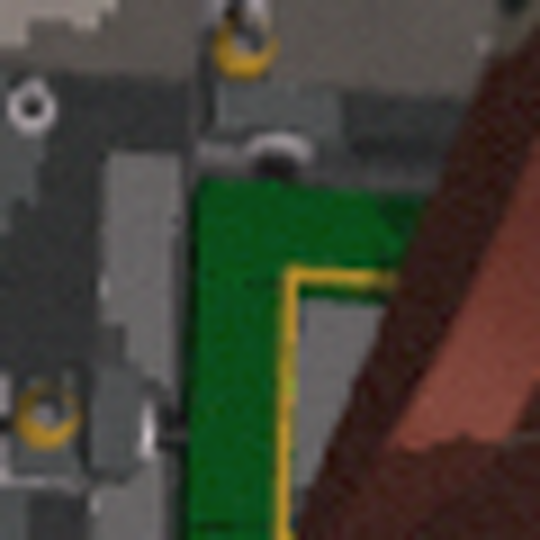

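The frame is square and against the side nose. Short x check push.

>>> {"op": "apply_moves", "data": {"commands": [{"linear": [0, 0.0003, 0], "delta_rot": [0, 0, 0], "fingers": 255}, {"linear": [0, 0.0006, 0], "delta_rot": [0, 0, 0], "fingers": 255}, {"linear": [0, 0.0009, 0], "delta_rot": [0, 0, 0], "fingers": 255}, {"linear": [0, 0.0012, 0], "delta_rot": [0, 0, 0], "fingers": 255}, {"linear": [0, 0.0014, 0], "delta_rot": [0, 0, 0], "fingers": 255}, {"linear": [0, 0.0015, 0], "delta_rot": [0, 0, 0], "fingers": 255}, {"linear": [0, 0.0015, 0], "delta_rot": [0, 0, 0], "fingers": 255}, {"linear": [0, 0.0015, 0], "delta_rot": [0, 0, 0], "fingers": 255}]}}

```text
time: 42.55
tool_pos: [0.5494, -0.1873, 0.0669]
tool_rot: [-0.0, 0.721, 0.693, -0.0]
contact_force: [-0.7, 0.9, 0.4]
gripper_width: -0.002
```

>>> {"op": "apply_moves", "data": {"commands": [{"linear": [0, 0.0001, 0], "delta_rot": [0, 0, 0], "fingers": 255}, {"linear": [0, 0.0002, 0], "delta_rot": [0, 0, 0], "fingers": 255}, {"linear": [0, 0.0003, 0], "delta_rot": [0, 0, 0], "fingers": 255}, {"linear": [0, 0.0004, 0], "delta_rot": [0, 0, 0], "fingers": 255}, {"linear": [0, 0.0004, 0], "delta_rot": [0, 0, 0], "fingers": 255}, {"linear": [0, 0.0004, 0], "delta_rot": [0, 0, 0], "fingers": 255}, {"linear": [0, 0.0004, 0], "delta_rot": [0, 0, 0], "fingers": 255}, {"linear": [0, 0.0004, 0], "delta_rot": [0, 0, 0], "fingers": 255}]}}

```text
time: 43.35
tool_pos: [0.5496, -0.1873, 0.0668]
tool_rot: [-0.0, 0.721, 0.693, -0.0]
contact_force: [-2.7, 1.4, 0.8]
gripper_width: 0.003
```

>>> {"op": "apply_moves", "data": {"commands": [{"linear": [0, 0.0001, 0], "delta_rot": [0, 0, 0], "fingers": 255}, {"linear": [0, 0.0002, 0], "delta_rot": [0, 0, 0], "fingers": 255}, {"linear": [0, 0.0003, 0], "delta_rot": [0, 0, 0], "fingers": 255}, {"linear": [0, 0.0004, 0], "delta_rot": [0, 0, 0], "fingers": 255}, {"linear": [0, 0.0004, 0], "delta_rot": [0, 0, 0], "fingers": 255}, {"linear": [0, 0.0004, 0], "delta_rot": [0, 0, 0], "fingers": 255}, {"linear": [0, 0.0004, 0], "delta_rot": [0, 0, 0], "fingers": 255}, {"linear": [0, 0.0004, 0], "delta_rot": [0, 0, 0], "fingers": 255}]}}

```text
time: 44.15
tool_pos: [0.55, -0.1874, 0.0668]
tool_rot: [-0.0, 0.721, 0.693, -0.0]
contact_force: [-6.4, -0.6, 1.2]
gripper_width: 0.001
```

Solid again at the same place (6.4 N), after moving at most about 0.6 mm. Backing off and lifting clear.

>>> {"op": "apply_moves", "data": {"commands": [{"linear": [0, -0.001, 0], "delta_rot": [0, 0, 0], "fingers": 255}, {"linear": [0, -0.006, 0], "delta_rot": [0, 0, 0], "fingers": 255}, {"linear": [0, -0.014, 0], "delta_rot": [0, 0, 0], "fingers": 255}, {"linear": [0, -0.018, 0], "delta_rot": [0, 0, 0], "fingers": 255}, {"linear": [0, -0.019, -0.008], "delta_rot": [0, 0, 0], "fingers": 255}, {"linear": [0, -0.019, -0.03], "delta_rot": [0, 0, 0], "fingers": 255}, {"linear": [0, -0.019, -0.06], "delta_rot": [0, 0, 0], "fingers": 255}, {"linear": [0, -0.019, -0.09], "delta_rot": [0, 0, 0], "fingers": 255}]}}

```text
time: 44.95
tool_pos: [0.5312, -0.1866, 0.1583]
tool_rot: [0.0, 0.721, 0.693, 0.0]
contact_force: [0.4, -0.7, 0.3]
gripper_width: -0.001
```

>>> {"op": "apply_moves", "data": {"commands": [{"linear": [0.02, -0.02, -0.02], "delta_rot": [0, 0, 0], "fingers": 255}, {"linear": [0.06, -0.04, -0.03], "delta_rot": [0, 0, 0], "fingers": 255}, {"linear": [0.1, -0.04, -0.03], "delta_rot": [0, 0, 0], "fingers": 255}, {"linear": [0.14, -0.04, -0.03], "delta_rot": [0, 0, 0], "fingers": 255}, {"linear": [0.18, -0.04, -0.03], "delta_rot": [0, 0, 0], "fingers": 255}, {"linear": [0.22, -0.04, -0.03], "delta_rot": [0, 0, 0], "fingers": 255}, {"linear": [0.26, -0.04, -0.03], "delta_rot": [0, 0, 0], "fingers": 255}, {"linear": [0.28, -0.04, -0.03], "delta_rot": [0, 0, 0], "fingers": 255}]}}

```text
time: 45.75
tool_pos: [0.5021, 0.0975, 0.1879]
tool_rot: [0.0, 0.72, 0.694, 0.001]
contact_force: [0.1, -0.4, -0.2]
gripper_width: 0.004
```

```bash
python3 -c "
from h import *
s=eyes.grab_frame('scene')[:,:,::-1];t=eyes.grab_frame('top')[:,:,::-1]
cv2.imwrite('pics/s20f.png',s);cv2.imwrite('pics/t20f.png',t)
crop(s,165,145,110,60,7,'pics/s20.png'); crop(t,360,140,110,110,5.4,'pics/t20.png')
gop(0.0249,-.005,.067)"
```

```text
t 45.85 pos [0.5022 0.0969 0.1878] F [ 0.3904  0.4037 -0.6418] w 0.001
lin [-0.2827  0.0576  0.1206] rot [ 0.082  -0.0421  0.2994]
tcp in plate [-0.0343  0.2773]
```

View pics/s20.png

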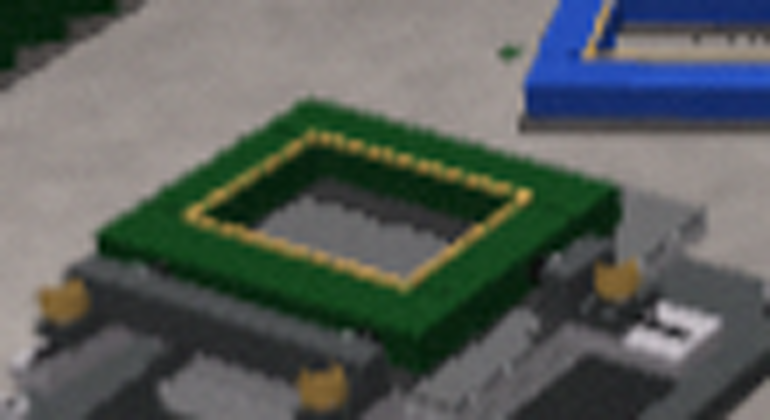

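View pics/t20.png

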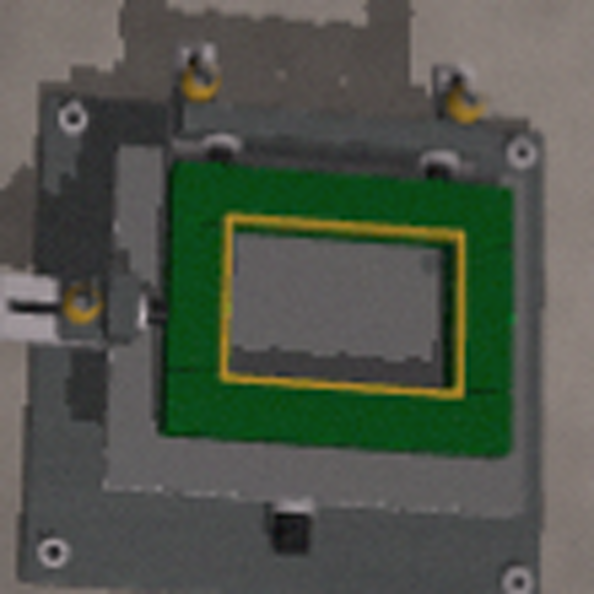

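View pics/t20f.png

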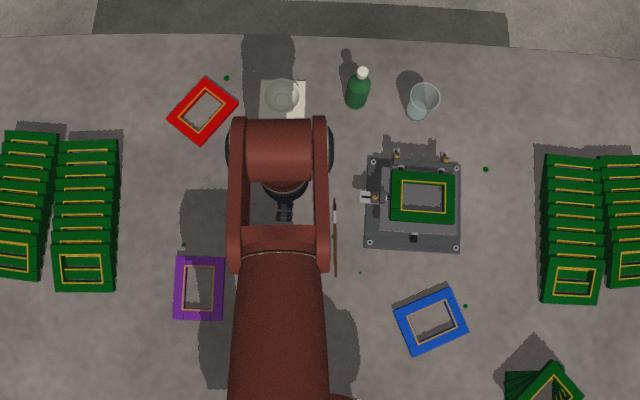

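Now an unobstructed view: the frame is square to the nest, right at both rear noses ((222,150), (440,165)) and at the side nose (155,310). No white tips show, and there is plate all round on the open sides. Now I'll measure it.

Run:
```python
from h import *
np.set_printoptions(precision=4,suppress=True)
g=(np.array([(230,217),(463,234),(460,394),(224,378)],float)+.5)/5.4-.5+[360,140]
W=(px2w('top',g,.076)[:,:2]-PC)@PM
print('top win',W.ravel(),'c',W.mean(0)); 
y=W[0]-W[1]+W[3]-W[2]; x=W[0]+W[1]-W[2]-W[3]; print('yaw rel',np.arctan2(-y[0],y[1]),np.arctan2(x[1],x[0]))
P=win([(312,134),(528,195),(404,287),(187,214)],(165,145),7); print(P.mean(0))
y=P[1]-P[0]+P[2]-P[3]; print('yaw rel',np.arctan2(-y[0],y[1]))
# outer rear edge of frame from green mask in the top view: fit line
t=cv2.imread('pics/t20f.png').astype(int)
pts=[]
for u in range(394,452):
    c=t[150:200,u]; m=(c[:,1]>c[:,2]+25)&(c[:,1]>c[:,0]+25)
    v=np.argmax(m); 
    if m.any(): pts.append((u,150+v-.5))
E=(px2w('top',pts,.076)[:,:2]-PC)@PM; k=np.polyfit(E[:,1],E[:,0],1); print('rear edge slope',k,'at +-45mm',np.polyval(k,[.045,-.045]))
```

```text
top win [ 0.0388  0.0418  0.039  -0.0531 -0.0262 -0.0526 -0.0265  0.0423] c [ 0.0063 -0.0054]
yaw rel 0.0022641861760792715 -0.0075482301716669154
win [-0.0264 -0.0532 -0.0272  0.0423  0.0398  0.043   0.037  -0.0538]
[ 0.0058 -0.0054]
yaw rel -0.010718749401851541
rear edge slope [0.0027 0.0604] at +-45mm [0.0605 0.0603]
```

Both views put the centre at (+6, -5) mm, square to about 0.01 rad, with the rear edge equally far in at both noses. That matches where the pushes went solid, so I'm handing in.

```bash
python3 -c "
from plant import job_done,state
print(job_done()); print(state()['time'])"
```

```text
the job is handed in; nothing more can be done
None
the job is handed in; nothing more can be done
```

The green frame is lying face up on the work plate, pushed home against the side stop and both rear stops, and released. I handed the job in at about 46 s; no verdict was given.

**What I did:** I gripped the frame by one long rail, carried it over and lowered it by feel (about 6 N when it touched). I then let go and slid it home with the shut fingers inside its window, alternating x, y, x, y, x. Measured pushing forces never passed 6.4 N.

**Last checks:**
- **Position:** both cameras put the frame's centre at about (+6, -5) mm from the plate's centre, within the 14 mm limit, and nothing overhangs.
- **Squareness:** it is square to the nest within about 0.01 rad, and its rear edge is equally far in at both rear noses.
- **Stops:** each stop went solid at the same place when pushed a second time. No white tip showed in the last top view, but how far the tips are pushed in can't be read directly.
- **Other items:** the arm stayed clear of the dish, bottle, jar and brush. The bottle, jar and brush look unmoved in the last picture; the arm's shadow fell over the dish. I did not measure them again.

**What went wrong:**
- I got one sideways move's sign wrong. The fingers stayed about 4 mm short of the frame's opposite rail, so nothing was touched.
- The first y push turned the frame slightly. I corrected this by pushing in x again and repeating the y push from a better point.
- Early outer-edge measurements differed from the window-based ones by about 3 mm, so I used the window corners.

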